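# Charge the bench ball mill

### The arm

A 6-joint arm with a two-finger parallel gripper is mounted at the origin on a cart in front of the work surface, level with it; the furniture and walls round the work are solid. World frame = base frame: x ahead of the robot, y to its left, z up, the work surface at z = 0. Lengths are in m, angles in rad, forces in N, time in s.
With the tool pointing down it reaches from about 0.25 to 0.725 m from the base axis. Payload 4 kg.
Tool frame: the origin (TCP) lies midway between the tips of the shut fingers; the grasp point (between the pads) lies bot.pinch_z behind it (bot.pinch_z is the distance from the TCP to the grasp point, in m); z points along the fingers, y is the line along which they close (so a half turn about z gives the same grasp; the last joint's range is limited). The gripper opens to 85 mm and grips with 20 to 120 N. Pads are 22 mm wide; open, the fingers measure 114 mm over their backs; the gripper's body (76 mm by 85 mm) begins 54 mm behind the grasp point. The pads swing forward as they close: fully open they stand 13 mm farther back than shut.
Start: joints at [-1.237, 0.241, 0.005, 1.335, 0, 1.571], TCP at [0.164, -0.472, 0.231] pointing down, gripper open.
Joint ranges: [-2.72, 2.72], [-1.05, 1.87], [-1.09, 1.28], [-1.99, 2.15], [-1.42, 1.44], [-3.14, 3.14]. Speed limits (rad/s): [2.79, 2.79, 3.14, 3.14, 3.14, 3.14].

### API

Orientations are given as a unit quaternion [x, y, z, w].
In Python, from workcell import bot gives the robot as it stands.
- The arm moves only by the tool hand_motion, called after ">>>" as a command line: name --argument value ..., lists and objects as JSON in quotes. Schema: {"type":"object","properties":{"increments":{"type":"array","items":{"type":"number"},"minItems":7,"maxItems":70},"only":{"type":"string"},"quiet":{"type":"boolean"},"lines":{"type":"string"}},"required":["increments"],"additionalProperties":false}. increments is one flat list of numbers that holds 1 to 10 rows one after another, with no inner brackets; each row has 7 numbers: a rotation vector rx, ry, rz in rad, then dx, dy, dz in m, then the finger opening in m; each row is the pose to reach, as a shift and turn from the pose commanded when the call began, along the tool's axes at that moment; what a row does not reach only later rows make up. A row lasts 1/8 s, in which the tool goes at most 0.0625 m and 0.188 rad, less where a joint would pass 70% of its speed; a pose out of reach is approached as far as the arm can. The fingers move at their own pace and stop on an object; the grip force is fixed at half the most. Time passes only in rows, so rows that do not move let the fingers close. The tool returns the time, the measured TCP pose, the force, the opening and the grip force at its end. only (a regular expression) keeps the lines of the reply that match it, lines (a string "A,B") keeps lines A to B, and quiet returns only ok. Input that does not fit is refused with a message, and nothing moves.
- bot.get_obs(): the state, without advancing time (a new reading comes with each control period).
- bot.camera(name): name is "scene" or "side" or "wrist"; returns the picture (480x640x3 uint8, red, green, blue); there is no depth.
- bot.calibration(name): a dict with "mtx" (3x3 intrinsics, pixels), "R" (3x3) and "t" (3): a world point X has camera coordinates R X + t. Camera axes: x right, y down, z forward; pixel columns grow to the right and rows downward; lengths in m; the calibration is good to about 2 mm. A picture is of the moment at which its call begins: read the wrist's pose just before it. calibration takes no time and is no camera call; for the wrist camera it gives the pose at the moment of the call.
- bot.job_done(): hands the job in; it is judged then, once.
The state is a dict: "clock": time; "joint_pos": joint angles; "joint_vel": joint speeds; "tau": joint torques, N m; "eef_pos": TCP position; "tool_rot": TCP orientation; "ft_force": force on the tool from outside, world axes, zero at the start; "ft_torque": the same for the moment, N m; "grip_width": finger opening in m; "grasp_force": force on a finger pad.
Only numpy, scipy, OpenCV 4.12 (cv2) and the standard library are available. Lean on these libraries where they do the work, as an engineer would, in place of code of your own. Each camera call takes 0.05 s, during which the arm holds its last target. There are 200 camera calls.

### The job

Charge the ball mill: raise its guard fully, then use the scoop, never the fingers, to carry all the white milling balls from the blue trough into the grinding cell. Then press the cell's lid down flush in its mouth, and after that lower the guard gently onto its stops; leave the scoop standing upright on its green mat, and leave the timer and the rolls where they are.

Things in the scene. Friction and masses are not known exactly. Their poses are not given: they have to be found in the camera images.
- mill: Bench ball mill, fixed: white and grey block, 160 (x) x 160 (y) mm, top face at 80 mm, with a 35 mm deep drive housing and two hinge cheeks (to 123 mm high) behind it on its +x side. In the middle of the top is the grinding cell. Origin under the centre of the cell, on the bench; x points away from the guard's bar to its hinge.
- cell_mouth (a point): Centre of the cell's mouth, level with the top face (80 mm up), axes as the mill's. The mouth is a 76 x 76 mm square recess, sides along the mill's x and y; in it, 8 mm below the top face, lies a black gasket frame (74 mm outside, 61 mm opening) that can be pressed 4 mm farther down. Below it opens the cell, 60 x 60 mm, floor 56 mm below the top face.
- gasket (a joint): Travel of the stiff gasket frame: 0 up (a lid laid on it stands 4 mm proud), 0.004 pressed fully down (lid flush). It takes about 6 N to press and stays where it is left.
- guard (a joint): Angle of the clear hinged guard over the mill, rad: 0 = level on its stops, 1.6 = fully open, just past upright. The hinge is stiff: it stays where it is left and takes about 3 N at the bar.
- guard_hinge (a point): Middle of the guard's hinge axis, 115 mm above the bench, 103 mm behind the cell's centre; the axis runs along the mill's y. Axes as the mill's.
- guard_bar (a point): Middle of the guard's round red grip bar, 12 mm thick, 110 mm long, parallel to the hinge and 205 mm from it (closed: level with the hinge, on its -x side; open: above it). Between its end posts, 55 mm either side, are 35 mm of clear space to the guard plate: it can be pinched from above at every angle, fingers closing along the mill's x.
- cell_lid: Loose lid of the cell: aluminium plate 70 x 70 x 12 mm with a black grip tab 44 (x) x 14 (y) mm on top, to 36 mm above the plate's underside. 0.12 kg. Origin at the centre of the underside. Fits the mouth in any quarter turn, with 3 mm to spare all round.
- trough: Blue ball trough, fixed, 126 (x) x 252 (y) mm. Origin under its middle. Channel along y, 62 mm wide between upright sides (40 mm high, then flaring aprons to 52 mm). Level floor 6 mm above the bench from y = -43 to +100.5 mm, where the balls lie; at +y a 60 degree ramp, 30 mm high, to scoop against, then the end wall (60 mm); at -y a 25 degree entry ramp, 35 mm high, to a 41 mm high edge.
- ramp_foot (a point): Where the channel's level floor meets the foot of the steep (+y) ramp, on the centre line. Axes as the trough's: +y goes up this ramp. A lip drawn up along the ramp collects the balls that lie against it. The foot of the 25 degree entry ramp is at y = -143.5 mm from here.
- scoop: Steel scoop, 0.15 kg, light grip, open at the front (+x). Origin under the centre of its pan, z up. Pan 56 mm wide (53 inside), floor from x = -32 to +32 mm and 1.6 mm thick, side walls to 27 mm; holds about 9 balls. Behind it an upright orange grip tab: x from -48.5 to -34.5 mm, 30 mm wide (y), top 100 mm up. Pinch the tab from above, fingers closing along the scoop's x.
- mat: Green parking mat for the scoop, 150 (x) x 130 (y) x 3 mm, fixed. Origin at the centre of its underside.
- bench_timer: White bench timer, 62 x 66 x 20 mm, bystander.
- label_roll: Roll of white labels, 91 mm across, 40 mm high, bystander.
- tape_roll: Roll of tape, 69 mm across, 19 mm high, bystander.
- ball_1_center (a point): Centre of a polished white ceramic milling ball, 17.4 mm across, 16 g; slippery (friction 0.10), rolls on slopes over 6 degrees. Between 4 and 8 of the eight balls are there; None from the start for one that is absent.
- ball_2_center (a point): Centre of a polished white ceramic milling ball, 17.4 mm across, 16 g; slippery (friction 0.10), rolls on slopes over 6 degrees. Between 4 and 8 of the eight balls are there; None from the start for one that is absent.
- ball_3_center (a point): Centre of a polished white ceramic milling ball, 17.4 mm across, 16 g; slippery (friction 0.10), rolls on slopes over 6 degrees. Between 4 and 8 of the eight balls are there; None from the start for one that is absent.
- ball_4_center (a point): Centre of a polished white ceramic milling ball, 17.4 mm across, 16 g; slippery (friction 0.10), rolls on slopes over 6 degrees. Between 4 and 8 of the eight balls are there; None from the start for one that is absent.
- ball_5_center (a point): Centre of a polished white ceramic milling ball, 17.4 mm across, 16 g; slippery (friction 0.10), rolls on slopes over 6 degrees. Between 4 and 8 of the eight balls are there; None from the start for one that is absent.
- ball_6_center (a point): Centre of a polished white ceramic milling ball, 17.4 mm across, 16 g; slippery (friction 0.10), rolls on slopes over 6 degrees. Between 4 and 8 of the eight balls are there; None from the start for one that is absent.
- ball_7_center (a point): Centre of a polished white ceramic milling ball, 17.4 mm across, 16 g; slippery (friction 0.10), rolls on slopes over 6 degrees. Between 4 and 8 of the eight balls are there; None from the start for one that is absent.
- ball_8_center (a point): Centre of a polished white ceramic milling ball, 17.4 mm across, 16 g; slippery (friction 0.10), rolls on slopes over 6 degrees. Between 4 and 8 of the eight balls are there; None from the start for one that is absent.

How it is judged:
On the way, in this order (a step that is already met when the one before it is completed fails the run):
1. the guard is raised fully (value of joint guard above 1.35 rad), for 0.2 s.
2. every ball lies in the grinding cell (horizontal distance between each of ball_1_center, ball_2_center, ball_3_center, ball_4_center, ball_5_center, ball_6_center, ball_7_center, ball_8_center and cell_mouth below 0.036 m and z of each of ball_1_center, ball_2_center, ball_3_center, ball_4_center, ball_5_center, ball_6_center, ball_7_center, ball_8_center in the frame of cell_mouth below -0.02 m), for 0.3 s.
3. the lid is pressed flush in the cell's mouth (horizontal distance between cell_lid and cell_mouth below 0.006 m and angle between cell_lid's own z axis and vertical below 0.04 rad and z of cell_lid in the frame of cell_mouth between -0.0145 and -0.0102 m and value of joint gasket above 0.0025 m), for 0.3 s.
4. the guard is down on its stops (value of joint guard below 0.05 rad), for 0.2 s.
At the end, for the whole second after the job is handed in: Every ball lies in the cell; the lid sits in the mouth, within 6 mm of its centre and flush with the top face (within about 2 mm); the guard is within 0.05 rad of its stops; the scoop stands upright on the mat, its origin within 60 mm (mat's x) and 55 mm (mat's y) of the mat's centre; nothing moves (all of step 2 and horizontal distance between cell_lid and cell_mouth below 0.006 m and angle between cell_lid's own z axis and vertical below 0.04 rad and z of cell_lid in the frame of cell_mouth between -0.0145 and -0.0102 m and value of joint guard below 0.05 rad and angle between scoop's own z axis and vertical below 0.1 rad and z of scoop in the frame of mat below 0.008 m and x of scoop in the frame of mat between -0.06 and 0.06 m and y of scoop in the frame of mat between -0.055 and 0.055 m and linear speed of each of scoop, cell_lid below 0.03 m/s); the robot touches nothing.
It fails at once if a ball is handled with the fingers (contact force between the fingers and ball_1 above 1 N or contact force between the fingers and ball_2 above 1 N or contact force between the fingers and ball_3 above 1 N or contact force between the fingers and ball_4 above 1 N or contact force between the fingers and ball_5 above 1 N or contact force between the fingers and ball_6 above 1 N or contact force between the fingers and ball_7 above 1 N or contact force between the fingers and ball_8 above 1 N).
It fails at once if the guard slams down on its stops (faster than 1.2 rad/s within 0.15 rad of them) (value of joint guard below 0.15 rad and velocity of joint guard below -1.2 rad/s).
It fails at once if a bystander is moved more than 30 mm (distance of any of bench_timer, label_roll, tape_roll from where it was at the start of the episode above 0.03 m).
Of ball_1, ball_2, ball_3, ball_4, ball_5, ball_6, ball_7, ball_8 only 4 to 8 are there at a start; the rules pass over those that are not, and their reading is None.
At some moment in a run one of scoop, cell_lid may be knocked a few centimetres aside while the robot is not near it.
It also fails if it takes over 210 s, if anything falls off the work surface, if the arm or the gripper's body presses on something with over 40 N, if the wrist force passes 120 N, or if a joint passes its speed limit or range.

## Working session

There is one attempt and no reset: what is moved stays moved. The work goes in short steps, Python scripts to look and compute and a tool call to move; the robot and the scene stay as the last step left them, time stands still between calls to the robot, and variables do not carry over. Pictures are saved under pics/ and viewed, at most 14 in all, crops included, and the job is handed in when it is done.

```bash
ls; mkdir -p pics; python3 - <<'E'
from workcell import bot
import cv2
o=bot.get_obs();print(o, bot.pinch_z)
for n in("scene","side"):
    cv2.imwrite(f"pics/{n}0.png",bot.camera(n)[:,:,::-1]);c=bot.calibration(n);print(n,c)
E
```

```text
pics
workcell.py
{'clock': 0.0, 'joint_pos': array([-1.23700038e+00,  2.41393498e-01,  3.69395509e-03,  1.33519802e+00,
       -2.21849871e-05,  1.57079425e+00]), 'joint_vel': array([-0.00162104,  0.0014636 , -0.00069591,  0.00183568,  0.00078835,
       -0.00077608]), 'tau': array([-1.49772509e-04, -3.72317255e+01,  2.52408671e+01,  1.68068981e-02,
        2.10530823e-05, -1.37491921e-05]), 'eef_pos': array([ 0.16359781, -0.47179436,  0.23041114]), 'tool_rot': array([ 9.86104113e-01,  1.66125174e-01, -1.85470724e-04, -1.03417895e-03]), 'ft_force': array([-0.28535834, -0.09913559,  0.71895058]), 'ft_torque': array([ 0.00926916, -0.00935639,  0.05595348]), 'grasp_force': 0.0, 'grip_width': 0.08554913022214068} 0.0187
scene {'mtx': array([[524.92626479,   0.        , 311.36194586],
       [  0.        , 524.92626479, 233.81984611],
       [  0.        ,   0.        ,   1.        ]]), 'R': array([[-0.49574744, -0.86823522,  0.02005203],
       [-0.50063874,  0.26683719, -0.82350395],
       [ 0.70964451, -0.4182888 , -0.56695604]]), 't': array([0.25587582, 0.33609501, 0.90623446])}
side {'mtx': array([[593.96043836,   0.        , 310.11949579],
       [  0.        , 593.96043836, 235.49295463],
       [  0.        ,   0.        ,   1.        ]]), 'R': array([[-0.99812313, -0.06076928, -0.0075703 ],
       [-0.04185317,  0.76716749, -0.64007995],
       [ 0.04470489, -0.63856177, -0.76827101]]), 't': array([0.51322543, 0.07860376, 1.47942519])}
```

View pics/scene0.png

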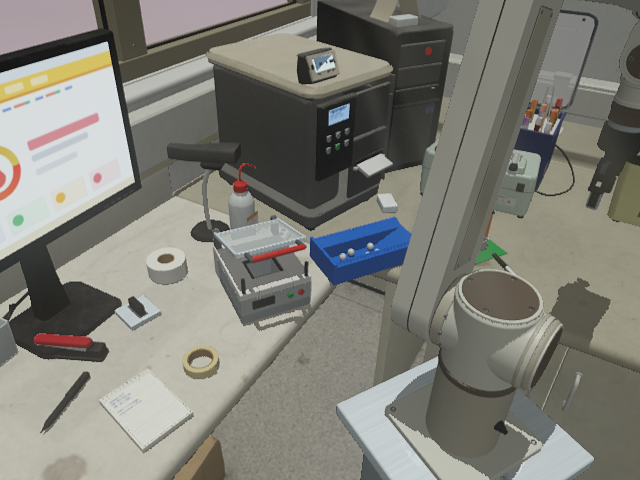

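View pics/side0.png

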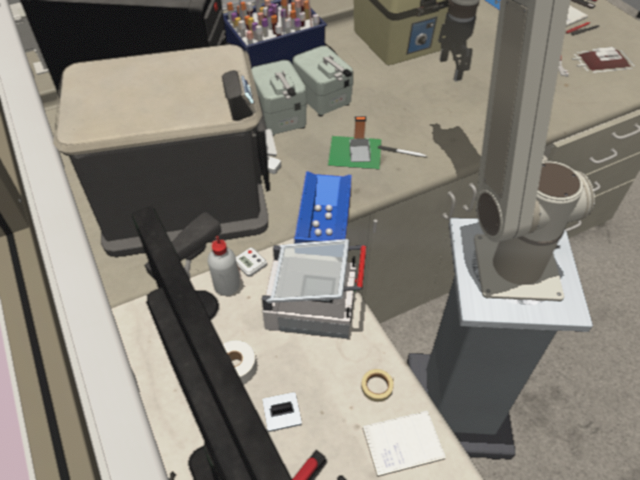

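```bash
cat > h.py <<'E'
import numpy as np, cv2
from workcell import bot
from scipy.spatial.transform import Rotation as Rn
def ray(cal,u,v):
    d=cal["R"].T@np.linalg.solve(cal["mtx"],[u,v,1.]); return -cal["R"].T@cal["t"],d
def at(cal,u,v,z):
    c,d=ray(cal,u,v); return c+d*(z-c[2])/d[2]
def proj(cal,X):
    p=cal["mtx"]@(cal["R"]@np.array(X)+cal["t"]); return p[:2]/p[2]
def compose(fn,items):
    # items: (img,u0,u1,v0,v1,scale,X,Y)
    out=np.zeros((600,800,3),np.uint8)
    for im,u0,u1,v0,v1,s,X,Y in items:
        c=cv2.resize(im[v0:v1,u0:u1],None,fx=s,fy=s,interpolation=cv2.INTER_CUBIC)
        for k in range(u0-u0%10+10,u1,10): cv2.putText(c,str(k),((k-u0)*s,8),0,.3,(255,0,255),1);cv2.line(c,((k-u0)*s,9),((k-u0)*s,14),(255,0,255))
        for k in range(v0-v0%10+10,v1,10): cv2.putText(c,str(k),(0,(k-v0)*s+4),0,.3,(255,0,255),1);cv2.line(c,(22,(k-v0)*s),(27,(k-v0)*s),(255,0,255))
        c=c[:600-Y,:800-X]; out[Y:Y+c.shape[0],X:X+c.shape[1]]=c
    cv2.imwrite(fn,out[:,:,::-1])
def delta(pos,R=None):
    """shift in current commanded tool axes (approx measured) to world TCP pos, rot vec to R"""
    o=bot.get_obs(); T=Rn.from_quat(o["tool_rot"])
    d=T.inv().apply(np.array(pos)-o["eef_pos"])
    r=(T.inv()*R).as_rotvec() if R is not None else np.zeros(3)
    return np.round(np.r_[r,d],4)
E
python3 - <<'E'
from h import *
s=bot.camera("side")
compose("pics/a.png",[(s,285,400,110,245,4,0,0),(s,255,320,385,435,4,500,0)])
compose("pics/b.png",[(s,255,380,232,342,5,0,0)])
E
```

```text
(no output)
```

View pics/a.png

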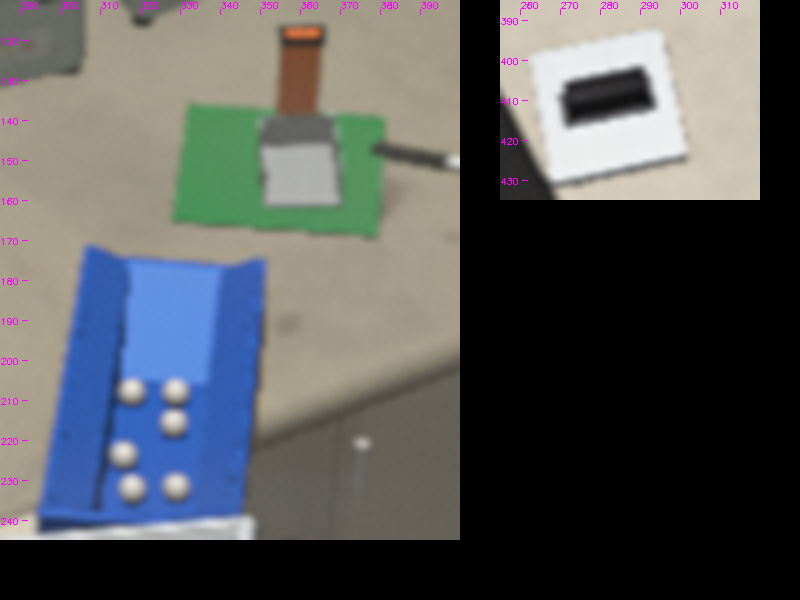

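View pics/b.png

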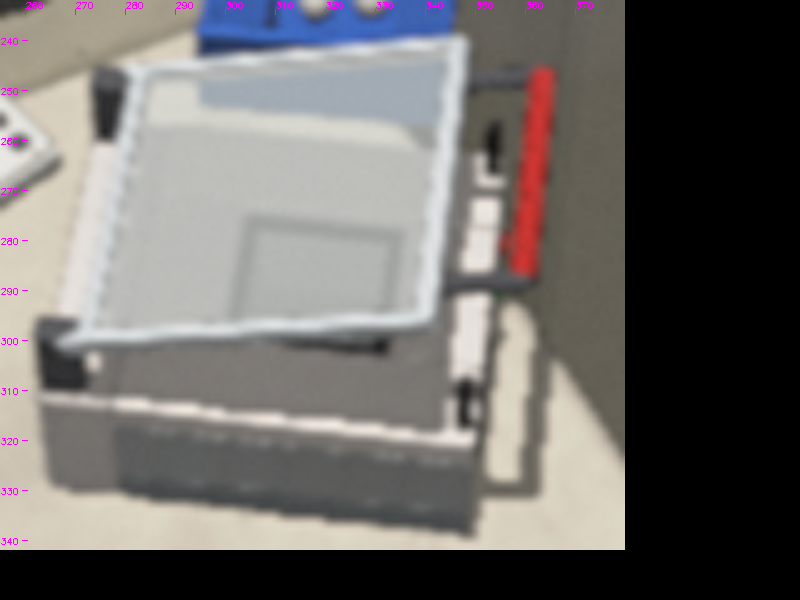

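The side view shows six balls in the trough at about (316,207), (327,207), (327,215), (315,224), (316,232) and (327,232). The scoop on the mat has its open front toward +y. The lid is at about (277,410), and the guard's bar runs from (362,247) to (359,286).

```bash
python3 - <<'E'
from h import *
s=bot.camera("scene")
compose("pics/c.png",[(s,205,405,210,325,4,0,0),(s,110,165,290,330,3,0,462)])
E
```

```text
(no output)
```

View pics/c.png

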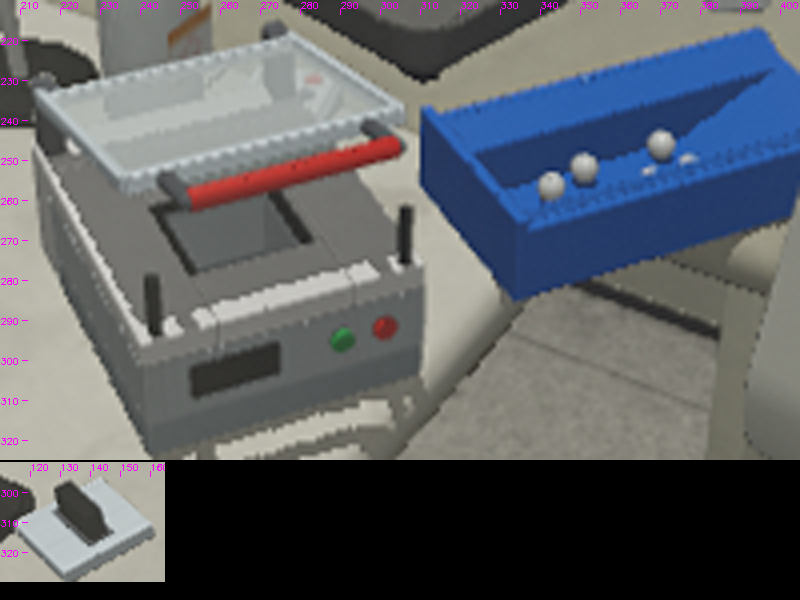

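```bash
cat > fit.py <<'E'
from h import *
from scipy.optimize import least_squares
S=bot.calibration("scene");D=bot.calibration("side")
def pose(p,P): c,s=np.cos(p[2]),np.sin(p[2]); P=np.array(P)/1e3; return np.array([p[0]+c*P[0]-s*P[1],p[1]+s*P[0]+c*P[1],P[2]])
def fit(obs,x0,name,pts=None):
    f=lambda p:np.concatenate([proj(c,pose(p,P))-uv for c,P,uv in obs])
    r=least_squares(f,x0,loss='soft_l1'); print(name,r.x.round(4)); print(f(r.x).reshape(-1,2).round(1).tolist()); return r.x
E
cat > f1.py <<'E'
from fit import *
m=fit([(S,(-80,-80,80),(311,275.5)),(S,(-80,80,80),(241.5,300.5)),(S,(-80,80,0),(244.5,325)),(S,(-80,-80,0),(310.5,303.5)),
(D,(-80,80,80),(349.6,320.4)),(D,(-80,80,0),(349.6,339.4)),(S,(-38,-38,80),(282.5,270.5)),(S,(-38,38,80),(253.2,278.7)),(D,(38,-38,80),(304.4,275)),(D,(-38,-38,80),(335.8,278))],[.5,.25,0],"mill")
bar=[(D,-55,(363.6,246)),(D,55,(360,287)),(S,-55,(305,245.7)),(S,55,(252.5,260))]
fb=lambda t:np.concatenate([proj(c,pose(m,(103-205*np.cos(t[0]),y,115+205*np.sin(t[0]))))-uv for c,y,uv in bar])
r=least_squares(fb,[.1]);print("guard",r.x,fb(r.x).round(1));t=r.x[0];print("bar",pose(m,(103-205*np.cos(t),0,115+205*np.sin(t))))
fit([(D,(63,-126,52),(307,171)),(D,(-63,-126,52),(351.2,175)),(D,(63,126,60),(295,238.7)),(D,(-63,126,60),(346,238.7)),(S,(63,126,60),(310.5,237)),(S,(-63,126,60),(335.7,266.7)),(S,(-63,126,0),(334.2,285)),(S,(63,-126,52),(396,217))],[.5,0,0],"trough")
fit([(D,(75,-65,3),(331.7,135.7)),(D,(-75,-65,3),(381.2,139.5)),(D,(-75,65,3),(379.5,169.5)),(D,(75,65,3),(328.2,165.5))],[.45,-.35,0],"mat")
for z,u,v in((.1,360.5,118.2),(.0046,351.2,161.5),(.0046,370,161.2)):print("scoop",at(D,u,v,z).round(4))
fit([(D,(35,-35,12),(262.5,398.7)),(D,(-35,-35,12),(295.5,392.5)),(D,(-35,35,12),(302,423)),(D,(35,35,12),(267.5,429.5))],[.5,.5,.2],"lid")
for u,v in((316.5,207),(328,207),(327.5,215.5),(315,223.5),(317,232),(328,231.5)):print("ball",at(D,u,v,.0147).round(4))
E
python3 f1.py
```

```text
mill [ 0.4848  0.145  -0.038 ]
[[-0.0, -0.7], [-1.1, -3.6], [-2.0, 0.7], [-0.2, -0.6], [2.7, 0.3], [1.0, -0.1], [2.2, -1.4], [-1.3, 0.4], [-0.4, -2.1], [1.0, -2.6]]
guard [0.29072386] [ 0.1 -0.1  1.5  0.  -1.1 -0.3 -0.1  0.1]
bar [0.39151841 0.14853175 0.17376239]
trough [ 0.4824 -0.1373 -0.045 ]
[[-0.4, -1.4], [1.2, -2.3], [0.4, -0.7], [0.4, 3.2], [-0.7, -0.3], [-0.4, -1.0], [-0.1, 1.2], [-0.3, -1.5]]
mat [ 0.4057 -0.3976 -0.0527]
[[0.0, 0.2], [0.2, -0.1], [0.3, -0.1], [-0.6, 0.0]]
scoop [ 0.3956 -0.4344  0.1   ]
scoop [ 0.4165 -0.3554  0.0046]
scoop [ 0.3621 -0.3596  0.0046]
lid [0.5478 0.411  0.2612]
[[0.2, -0.4], [-0.1, -0.6], [-0.4, 0.3], [0.3, 0.6]]
ball [ 0.5068 -0.1622  0.0147]
ball [ 0.476  -0.1639  0.0147]
ball [ 0.476  -0.1333  0.0147]
ball [ 0.5076 -0.1035  0.0147]
ball [ 0.5008 -0.0747  0.0147]
ball [ 0.4724 -0.0779  0.0147]
```

```bash
cat >> h.py <<'E'
def down(psi):
    y=np.array([np.cos(psi),np.sin(psi),0]);z=np.array([0,0,-1.]);return Rn.from_matrix(np.c_[np.cross(y,z),y,z])
E
python3 - <<'E'
from h import *
print(delta([.3915,.1485,.24],down(-.038)))
E
```

```text
[-1.100e-03 -8.000e-04 -1.199e+00  4.185e-01 -5.117e-01 -8.600e-03]
```

>>> hand_motion --increments '[0, 0, -0.6, 0.2, -0.25, -0.03, 0.03, 0, 0, -0.6, 0.2, -0.25, -0.03, 0.03, 0, 0, -0.6, 0.2, -0.25, -0.03, 0.03, 0, 0, -0.6, 0.2, -0.25, -0.03, 0.03, 0, 0, -1.199, 0.4185, -0.5117, -0.0086, 0.03, 0, 0, -1.199, 0.4185, -0.5117, -0.0086, 0.03, 0, 0, -1.199, 0.4185, -0.5117, -0.0086, 0.03, 0, 0, -1.199, 0.4185, -0.5117, -0.0086, 0.03, 0, 0, -1.199, 0.4185, -0.5117, -0.0086, 0.03, 0, 0, -1.199, 0.4185, -0.5117, -0.0086, 0.03]'

```text
clock: 1.45
eef_pos: [0.3788, 0.1154, 0.2413]
tool_rot: [0.72, 0.694, 0.0, 0.0]
ft_force: [1.0, -0.5, -0.3]
grip_width: 0.0302
grasp_force: 0.0
```

>>> hand_motion --increments '[0, 0, 0, 0, 0, 0, 0.03]'

```text
clock: 1.58
eef_pos: [0.379, 0.1168, 0.2406]
tool_rot: [0.718, 0.696, -0.0, -0.0]
ft_force: [-0.4, -1.1, 1.5]
grip_width: 0.0298
grasp_force: 0.0
```

```bash
python3 - <<'E'
from h import *
print(delta([.3915,.1485,.24],down(-.038)))
w=bot.calibration("wrist");s=bot.camera("wrist")
print(proj(w,[.3915,.1485,.174]))
cv2.imwrite("pics/w1.png",s[:,:,::-1])
E
```

```text
[-0.0005 -0.0004  0.0079  0.0321  0.0115  0.0007]
[333.25355135 196.9080253 ]
```

View pics/w1.png

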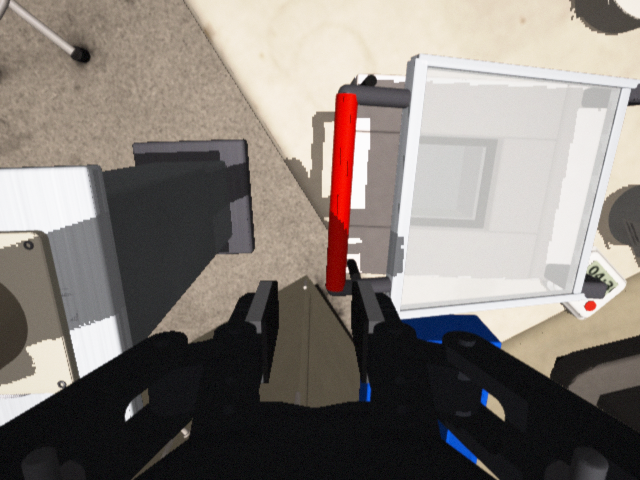

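Wrist view: the bar runs from (346,95) to (336,290). Its middle is at (341,192), about 8 px to the +x side of the prediction.

```bash
python3 - <<'E'
from h import *
w=bot.calibration("wrist");np.save("w1.npy",[w])if 0 else None
a=at(w,346,95,.174);b=at(w,336,290,.174);print(a,b,np.linalg.norm(a-b))
c=(a+b)/2;d=a-b;print(c,np.arctan2(-d[0],d[1]))
p=[c[0],c[1],.157];print(delta(p,down(-.038)))
# mouth hint
for u,v in((496,138),(486,229)):print(at(w,u,v,.08))
E
```

```text
[0.39839215 0.19987573 0.174     ] [0.39124325 0.08993264 0.174     ] 0.11017526983699569
[0.3948177  0.14490419 0.174     ] -0.064932247331065
[-0.0015  0.0009  0.0049  0.0308  0.0158  0.0836]
[0.52271768 0.17332488 0.08      ]
[0.52130128 0.10011741 0.08      ]
```

>>> hand_motion --increments '[0, 0, 0.015, 0.031, 0.016, 0, 0.03, 0, 0, 0.015, 0.031, 0.016, 0.02, 0.03, 0, 0, 0.015, 0.031, 0.016, 0.083, 0.03, 0, 0, 0.015, 0.031, 0.016, 0.083, 0.03, 0, 0, 0.015, 0.031, 0.016, 0.083, 0.03, 0, 0, 0.015, 0.031, 0.016, 0.083, 0.0, 0, 0, 0.015, 0.031, 0.016, 0.083, 0.0, 0, 0, 0.015, 0.031, 0.016, 0.083, 0.0, 0, 0, 0.015, 0.031, 0.016, 0.083, 0.0]'

```text
clock: 2.75
eef_pos: [0.3937, 0.1438, 0.1599]
tool_rot: [0.726, 0.688, -0.001, -0.002]
ft_force: [-8.0, 0.4, 3.0]
grip_width: 0.0094
grasp_force: 58.5
```

>>> hand_motion --increments '[0, 0, 0, 0, 0.0055, -0.0158, 0, 0, 0, 0, 0, 0.0119, -0.0305, 0, 0, 0, 0, 0, 0.0272, -0.0572, 0, 0, 0, 0, 0, 0.0464, -0.0811, 0, 0, 0, 0, 0, 0.069, -0.102, 0, 0, 0, 0, 0, 0.0944, -0.1191, 0, 0, 0, 0, 0, 0.1221, -0.1324, 0, 0, 0, 0, 0, 0.1515, -0.1414, 0, 0, 0, 0, 0, 0.1819, -0.1458, 0, 0, 0, 0, 0, 0.1962, -0.1464, 0]'

```text
clock: 4.0
eef_pos: [0.5941, 0.1304, 0.3109]
tool_rot: [0.726, 0.687, 0.003, 0.004]
ft_force: [-3.3, -6.6, 10.1]
grip_width: 0.0094
grasp_force: 60.0
```

>>> hand_motion --increments '[0, 0, 0, 0, 0.0, 0, 0, 0, 0, 0, 0, 0.0, 0, 0]'

```text
clock: 4.25
eef_pos: [0.5948, 0.131, 0.3107]
tool_rot: [0.727, 0.687, 0.004, 0.005]
ft_force: [2.9, 2.6, 6.3]
grip_width: 0.0094
grasp_force: 60.4
```

>>> hand_motion --increments '[0, 0, 0, 0, 0, 0, 0.03, 0, 0, 0, 0, 0, 0, 0.03, 0, 0, 0, 0, 0, 0, 0.03, 0, 0, 0, 0, 0, -0.05, 0.03, 0, 0, 0, 0, 0, -0.05, 0.03, 0, 0, 0, 0, -0.18, -0.05, 0.03, 0, 0, 0, 0, -0.18, -0.05, 0.03, 0, 0, 0, 0, -0.18, -0.05, 0.03, 0, 0, 0, 0, -0.18, -0.05, 0.03, 0, 0, 0, 0, -0.18, -0.05, 0.03]'

```text
clock: 5.5
eef_pos: [0.4123, 0.1429, 0.3549]
tool_rot: [0.725, 0.688, 0.001, 0.0]
ft_force: [0.3, 0.5, -0.9]
grip_width: 0.0299
grasp_force: 0.0
```

```bash
python3 - <<'E'
from h import *
w=bot.calibration("wrist");s=bot.camera("wrist")
import pickle;pickle.dump(w,open("w2.pkl","wb"))
cv2.imwrite("pics/w2.png",s[:,:,::-1]);o=bot.get_obs();print(o["eef_pos"],proj(w,[.4848,.145,.08]),proj(w,[.4824,-.1373,0.006]))
cv2.imwrite("pics/sc2.png",bot.camera("scene")[:,:,::-1])
E
```

```text
[0.41284864 0.14290564 0.35472288] [377.89644698 190.80214443] [369.62138583 371.12300932]
```

View pics/w2.png

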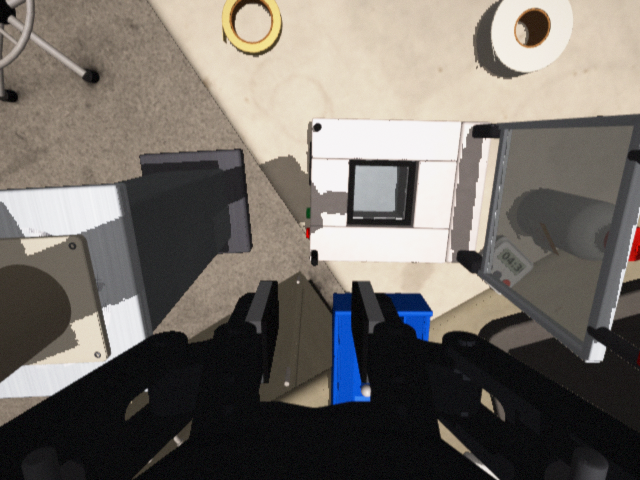

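Guard is upright. Mouth corners sit around (349,161), (417,160), (415,226) and (348,226) in the wrist view. I'll enlarge for accuracy.

```bash
python3 - <<'E'
from h import *
w=cv2.imread("pics/w2.png")[:,:,::-1];s=bot.camera("side")
compose("pics/d.png",[(w,300,460,110,270,3,0,0),(s,290,360,255,325,4,490,0),(s,285,360,160,250,3,490,290)])
cv2.imwrite("pics/side2.png",s[:,:,::-1])
E
```

```text
(no output)
```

View pics/d.png

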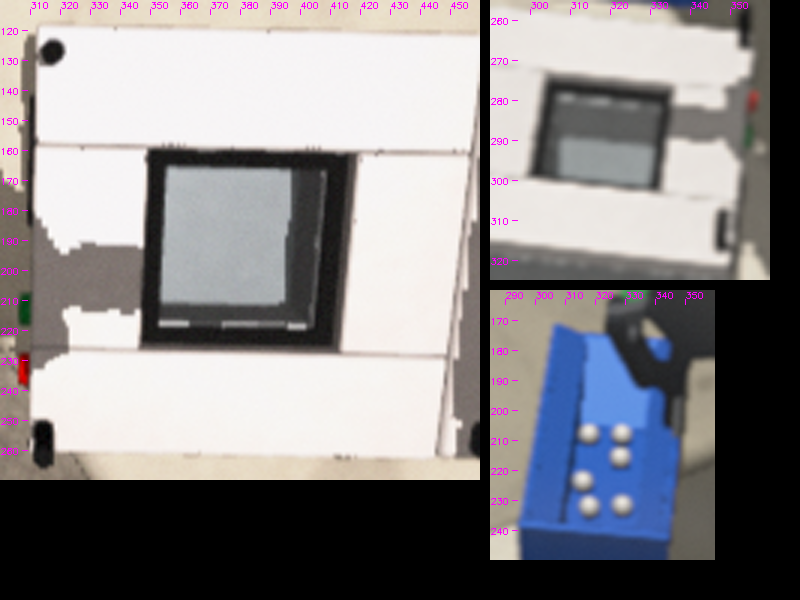

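```bash
cat > f2.py <<'E'
from fit import *
import pickle;W=pickle.load(open("w2.pkl","rb"))
wr=[(W,(-38,38,80),(349.3,159.7)),(W,(38,38,80),(418.7,161)),(W,(38,-38,80),(413.3,227.7)),(W,(-38,-38,80),(347,225.3)),(W,(-80,80,80),(312,118.7)),(W,(-80,-80,80),(310,262)),(W,(80,80,80),(461,122)),(W,(80,-80,80),(445.7,262))]
sd=[(D,(38,-38,80),(304.5,273.3)),(D,(-38,-38,80),(335.5,276.7)),(D,(38,38,80),(300.5,299.5)),(D,(-38,38,80),(333,303))]
fit(wr,[.48,.14,0],"wrist");fit(sd,[.48,.14,0],"side");
fit([(S,(-80,-80,80),(311,275.5)),(S,(-80,80,80),(241.5,300.5)),(S,(-80,-80,0),(310.5,303.5)),(S,(-80,80,0),(244.5,325)),(S,(-38,-38,80),(282.5,270.5)),(S,(-38,38,80),(253.2,278.7))],[.48,.14,0],"scene")
fit([(D,(63,-126,52),(307,171)),(D,(-63,-126,52),(351.2,175)),(D,(63,126,60),(295.5,237.5)),(D,(-63,126,60),(344.5,243)),(S,(63,126,60),(310.5,237)),(S,(-63,126,60),(335.7,266.7)),(S,(-63,126,0),(334.2,285)),(S,(63,-126,52),(396,217))],[.5,0,0],"trough")
E
python3 f2.py
```

```text
wrist [ 0.4894  0.1405 -0.0654]
[[0.1, -0.1], [0.2, -0.5], [-0.1, 0.4], [-0.1, 1.9], [-0.7, 0.0], [-0.2, -0.4], [0.7, -1.1], [0.2, 1.2]]
side [ 0.4859  0.1455 -0.0639]
[[-0.5, -0.5], [1.2, -0.8], [-1.0, 0.6], [0.4, 0.5]]
scene [ 0.4813  0.1473 -0.0089]
[[0.3, -0.4], [0.1, -1.8], [0.1, -0.3], [-0.8, 2.5], [2.2, -0.6], [-0.9, 1.8]]
trough [ 0.4821 -0.1369 -0.0494]
[[-0.1, -1.4], [1.5, -2.1], [-0.2, 0.5], [1.8, -0.9], [-0.8, -0.3], [-0.7, -0.9], [-0.4, 1.3], [-0.1, -1.3]]
```

>>> hand_motion --increments '[0, 0, 0, -0.34, 0, -0.02, 0.08, 0, 0, 0, -0.34, 0, -0.02, 0.08, 0, 0, 0, -0.34, 0, -0.02, 0.08, 0, 0, 0, -0.34, 0, -0.02, 0.08, 0, 0, 0, -0.34, 0, -0.02, 0.08, 0, 0, 0, -0.34, 0, -0.02, 0.08, 0, 0, 0, -0.34, 0, -0.02, 0.08, 0, 0, 0, -0.34, 0, -0.02, 0.08]'

```text
clock: 6.65
eef_pos: [0.3942, -0.1969, 0.3741]
tool_rot: [0.726, 0.688, 0.0, -0.001]
ft_force: [0.4, 0.5, 0.4]
grip_width: 0.0801
grasp_force: 0.0
```

```bash
python3 - <<'E'
from h import *
import pickle
o=bot.get_obs();w=bot.calibration("wrist");s=bot.camera("wrist")
print(o["eef_pos"]);pickle.dump(w,open("w3.pkl","wb"));cv2.imwrite("pics/w3.png",s[:,:,::-1])
E
```

```text
[ 0.39420182 -0.19686161  0.37413513]
```

>>> hand_motion --increments '[0, 0, 0, -0.25, 0, 0, 0.08, 0, 0, 0, -0.25, 0, 0, 0.08, 0, 0, 0, -0.25, 0, 0, 0.08, 0, 0, 0, -0.25, 0, 0, 0.08, 0, 0, 0, -0.25, 0, 0, 0.08, 0, 0, 0, -0.25, 0, 0, 0.08]'

```text
clock: 7.45
eef_pos: [0.3813, -0.4455, 0.3741]
tool_rot: [0.725, 0.689, 0.0, -0.001]
ft_force: [0.6, 0.9, 0.3]
grip_width: 0.08
grasp_force: 0.0
```

```bash
python3 - <<'E'
from h import *
import pickle
o=bot.get_obs();w=bot.calibration("wrist");s=bot.camera("wrist")
print(o["eef_pos"]);pickle.dump(w,open("w4.pkl","wb"));cv2.imwrite("pics/w4.png",s[:,:,::-1])
a=cv2.imread("pics/w3.png")[:,:,::-1]
compose("pics/e.png",[(a,260,460,60,360,2,0,0),(s,260,460,60,360,2,400,0)])
E
```

```text
[ 0.38127991 -0.44549687  0.37413423]
```

View pics/e.png

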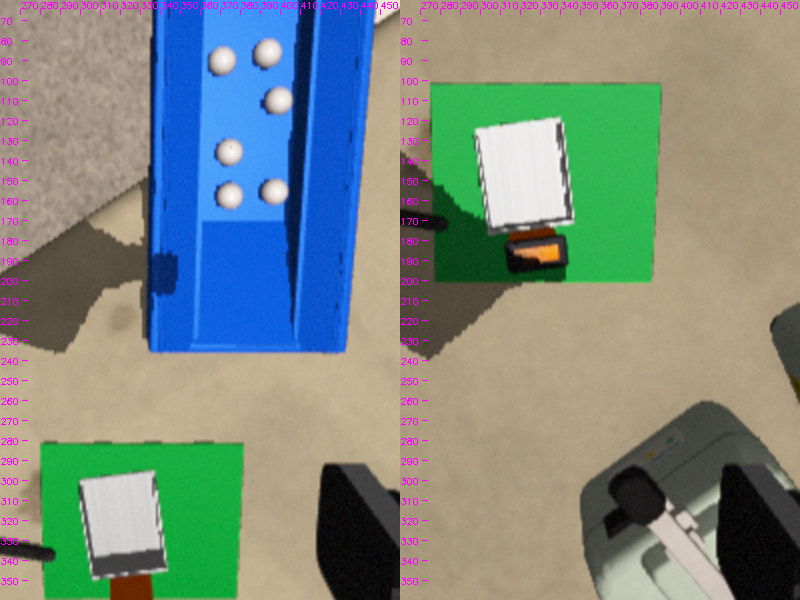

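Left panel: six balls, with the trough's floor corners at about (360.5,170.5) and (404,170.5). Right panel: scoop lip from (297.5,124) to (340,118.5), tab top at about (328.5,187.5).

```bash
cat > f3.py <<'E'
from fit import *
import pickle;W=pickle.load(open("w3.pkl","rb"));V=pickle.load(open("w4.pkl","rb"))
fit([(W,(-31,-43,6),(360.5,170.5)),(W,(31,-43,6),(404,170.5)),(W,(-63,-126,52),(335,235.5)),(W,(63,-126,52),(432,235.5)),(W,(-31,-126,41),(356.5,232.5)),(W,(31,-126,41),(409.5,232.5))],[.48,-.14,-.05],"trough")
fit([(V,(-41.5,0,103),(328.5,187.5)),(V,(32,28,4.6),(297.5,124)),(V,(32,-28,4.6),(340,118.5)),(V,(-32,28,30),(304,176)),(V,(-32,-28,30),(346.5,170.5))],[.4,-.4,1.57],"scoop")
fit([(V,(-75,65,3),(275,101.5)),(V,(75,65,3),(390.5,102)),(V,(75,-65,3),(386.5,201)),(V,(-75,-65,3),(277.5,200.5))],[.4,-.4,0],"mat")
E
python3 f3.py; python3 - <<'E'
from h import *
print(bot.get_obs()["joint_pos"].round(3), Rn.from_quat(bot.get_obs()["tool_rot"]).as_matrix().round(3))
E
```

```text
trough [ 0.4885 -0.1343 -0.0611]
[[-2.2, -3.5], [0.4, -3.1], [-0.2, -0.1], [1.1, 0.7], [2.3, 0.9], [-3.4, 1.3]]
scoop [ 0.3946 -0.3948  1.6495]
[[-0.3, 0.1], [0.1, 0.6], [0.1, 0.3], [-0.3, -0.5], [0.5, -0.7]]
mat [ 0.4083 -0.4037 -0.0515]
[[-0.1, -0.1], [0.5, -0.5], [-0.5, 0.1], [-0.0, 0.6]]
[-0.862  0.429  0.642  1.784  0.     0.759] [[ 0.051  0.999  0.   ]
 [ 0.999 -0.051  0.   ]
 [ 0.     0.    -1.   ]]
```

```bash
cat > f4.py <<'E'
from fit import *
import pickle;W=pickle.load(open("w3.pkl","rb"))
print("cam",-W["R"].T@W["t"])
fit([(W,(31,-43,6),(404,170.5)),(W,(-63,-126,52),(335,235.5)),(W,(63,-126,52),(432,235.5)),(W,(-31,-126,41),(356.5,232.5)),(W,(31,-126,41),(409.5,232.5))],[.48,-.14,-.05],"trough")
p=at(W,360.5,170.5,.04);q=at(W,404,170.5,.006);print(p,q,(p+q)/2,np.linalg.norm(p[:2]-q[:2]))
for u,v in((335,235.5),(432,235.5)):print(at(W,u,v,.052))
for X,Y in((222,60),(268,52),(278,99),(230,151),(230,195),(275,191)):print("ball",at(W,260+X/2,60+Y/2,.0147).round(4))
E
python3 f4.py; python3 - <<'E'
from h import *
w=cv2.imread("pics/w3.png")[:,:,::-1]
compose("pics/f.png",[(w,320,460,60,240,3,0,0),(w,320,460,0,60,3,400,0)])
E
```

```text
cam [ 0.39872567 -0.13163855  0.5170934 ]
trough [ 0.4877 -0.1338 -0.0581]
[[-0.1, -3.6], [-0.6, -0.4], [0.8, 0.2], [2.0, 0.6], [-3.7, 0.9]]
[ 0.45394808 -0.17692022  0.04      ] [ 0.51630514 -0.18322514  0.006     ] [ 0.48512661 -0.18007268  0.023     ] 0.06267500025335972
[ 0.41822588 -0.25640845  0.052     ]
[ 0.54230202 -0.26293421  0.052     ]
ball [ 0.4721 -0.0803  0.0147]
ball [ 0.5009 -0.0771  0.0147]
ball [ 0.5073 -0.1053  0.0147]
ball [ 0.4765 -0.1356  0.0147]
ball [ 0.4762 -0.1635  0.0147]
ball [ 0.5056 -0.1625  0.0147]
```

View pics/f.png

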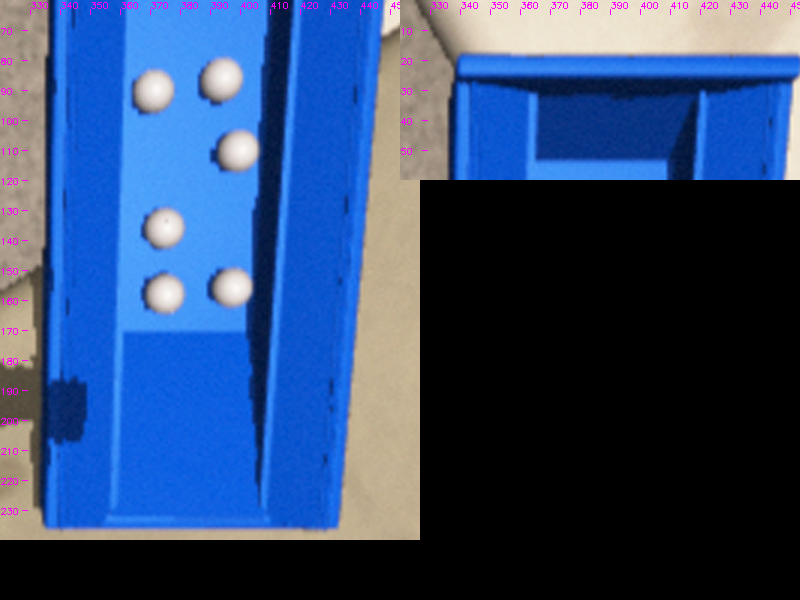

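```bash
cat > f5.py <<'E'
from fit import *
import pickle;W=pickle.load(open("w3.pkl","rb"))
a=at(W,402.3,170.3,.006);b=at(W,409,53.3,.006);print(a,b,np.linalg.norm(a-b),np.arctan2(-(b-a)[0],(b-a)[1]))
l1=at(W,360.7,170.3,.04);l2=at(W,365.3,53.3,.04);print(l1,l2,np.arctan2(-(l2-l1)[0],(l2-l1)[1]))
d=(b-a)[:2]/np.linalg.norm((b-a)[:2]);n=np.array([d[1],-d[0]])
print("width",(a-l1)[:2]@n,(b-l2)[:2]@n)
fit([(W,(31,-43,6),(402.3,170.3)),(W,(31,100.5,6),(409,53.3)),(W,(-63,126,60),(340,19)),(W,(-63,-126,52),(335,235.5)),(W,(63,-126,52),(432,235.5))],[.48,-.14,-.05],"trough")
E
python3 f5.py
```

```text
[ 0.51401996 -0.18283849  0.006     ] [ 0.5211764  -0.03903846  0.006     ] 0.14397799563254665 -0.04972561116051863
[ 0.45420396 -0.17668514  0.04      ] [ 0.46231903 -0.0425196   0.04      ] -0.060411950614354185
width 0.06004792071169472 0.05861158922523516
trough [ 0.4864 -0.1377 -0.0516]
[[0.9, -0.5], [1.1, -0.1], [-2.5, -1.8], [-0.8, 3.0], [0.3, 2.9]]
```

```bash
python3 - <<'E'
from h import *
print(delta([.3979,-.4362,.16],down(1.6495)))
E
```

```text
[ 5.0000e-04 -0.0000e+00 -1.7004e+00  9.5000e-03  1.6000e-02  2.1500e-01]
```

>>> hand_motion --increments '[0, 0, -0.188, 0.0095, 0.016, 0.02, 0.05, 0, 0, -0.376, 0.0095, 0.016, 0.05, 0.05, 0, 0, -0.564, 0.0095, 0.016, 0.08, 0.05, 0, 0, -0.752, 0.0095, 0.016, 0.1, 0.05, 0, 0, -0.94, 0.0095, 0.016, 0.12, 0.05, 0, 0, -1.128, 0.0095, 0.016, 0.14, 0.05, 0, 0, -1.316, 0.0095, 0.016, 0.16, 0.05, 0, 0, -1.504, 0.0095, 0.016, 0.18, 0.05, 0, 0, -1.69, 0.0095, 0.016, 0.2, 0.05, 0, 0, -1.7004, 0.0095, 0.016, 0.215, 0.05]'

```text
clock: 8.75
eef_pos: [0.3978, -0.4361, 0.1603]
tool_rot: [-0.039, 0.999, -0.0, 0.001]
ft_force: [0.3, -1.0, -0.0]
grip_width: 0.0502
grasp_force: 0.0
```

>>> hand_motion --increments '[0, 0, 0, 0, 0, 0, 0.05]'

```text
clock: 8.88
eef_pos: [0.397, -0.4363, 0.1594]
tool_rot: [-0.038, 0.999, 0.001, -0.0]
ft_force: [-0.1, -0.4, 0.4]
grip_width: 0.05
grasp_force: 0.0
```

```bash
python3 - <<'E'
from h import *
print(delta([.3979,-.4362,.064],down(1.6495)))
w=bot.calibration("wrist");s=bot.camera("wrist");print(proj(w,[.3979,-.4362,.103]))
cv2.imwrite("pics/w5.png",s[:,:,::-1])
E
```

```text
[ 0.0012 -0.0008 -0.0029 -0.001  -0.0001  0.0954]
[315.53186009 257.85506901]
```

View pics/w5.png

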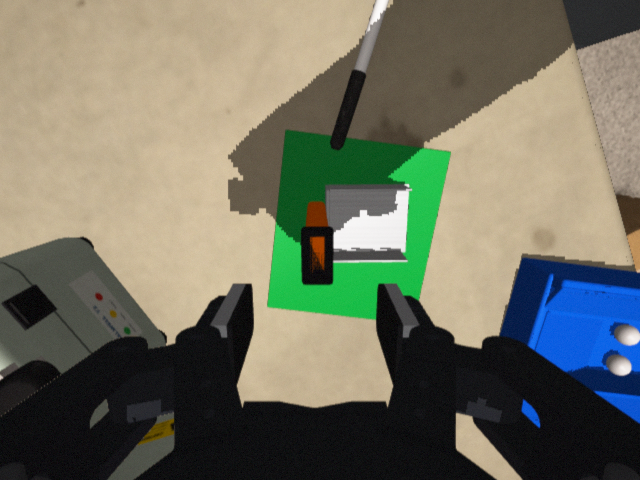

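Tab top sits at about (318,255), within 3 px of the prediction, and the jaws are aligned. I'll descend and grip.

>>> hand_motion --increments '[0, 0, 0, 0, 0.001, 0.05, 0.05, 0, 0, 0, 0, 0.001, 0.095, 0.05, 0, 0, 0, 0, 0.001, 0.095, 0.05, 0, 0, 0, 0, 0.001, 0.095, 0, 0, 0, 0, 0, 0.001, 0.095, 0, 0, 0, 0, 0, 0.001, 0.095, 0, 0, 0, 0, 0, 0.001, 0.095, 0, 0, 0, 0, 0, 0.001, 0.095, 0, 0, 0, 0, 0, 0.001, 0.045, 0, 0, 0, 0, 0, 0.001, 0.045, 0]'

```text
clock: 10.18
eef_pos: [0.3993, -0.4397, 0.1197]
tool_rot: [-0.038, 0.999, -0.004, 0.003]
ft_force: [0.4, -0.9, -1.6]
grip_width: 0.0134
grasp_force: 59.7
```

```bash
cat > plan.py <<'E'
from h import *
LT=np.array([0,.0735,.061])      # lip bottom in tool frame
E0=np.array([.4842,-.1815,.006]);dd=np.array([.052,.9986,0]);HD=np.arctan2(.9986,.052)
def pose(lip,beta,head=HD,LT=LT):
    R=down(head)*Rn.from_rotvec([np.radians(beta),0,0]); return np.array(lip)-R.apply(LT),R
def rows(ps):
    for p,R in ps: print(delta(p,R).tolist())
def tr(s,h,beta): return pose(E0+dd*s/1e3+[0,0,h/1e3],beta)
E
```

>>> hand_motion --increments '[0, 0, 0, 0, 0, -0.07, 0, 0, 0, 0, 0, 0, -0.07, 0, 0, 0, 0, 0, 0, -0.07, 0]'

```text
clock: 10.55
eef_pos: [0.3971, -0.4371, 0.1849]
tool_rot: [-0.038, 0.999, -0.001, 0.0]
ft_force: [-0.5, 0.4, -1.7]
grip_width: 0.0134
grasp_force: 59.7
```

```bash
python3 -c "
from plan import *
rows([tr(-60,68,25),tr(-60,30,25)])"
```

```text
[0.4347, 0.0288, 0.1263, -0.0935, 0.1482, 0.0245]
[0.4347, 0.0288, 0.1263, -0.0934, 0.1483, 0.0625]
```

>>> hand_motion --increments '[0, 0, 0.1263, -0.04, 0.06, -0.02, 0, 0, 0, 0.1263, -0.0935, 0.1482, -0.02, 0, 0, 0, 0.1263, -0.0935, 0.1482, -0.02, 0, 0.2, 0.0133, 0.1263, -0.0935, 0.1482, 0, 0, 0.4347, 0.0288, 0.1263, -0.0935, 0.1482, 0.0245, 0, 0.4347, 0.0288, 0.1263, -0.0935, 0.1482, 0.0245, 0, 0.4347, 0.0288, 0.1263, -0.0935, 0.1482, 0.0245, 0, 0.4347, 0.0288, 0.1263, -0.0935, 0.1482, 0.0245, 0]'

```text
clock: 11.55
eef_pos: [0.4788, -0.2822, 0.1596]
tool_rot: [0.025, 0.976, -0.215, -0.006]
ft_force: [0.0, 0.0, -2.0]
grip_width: 0.013
grasp_force: 60.2
```

```bash
python3 - <<'E'
from plan import *
import pickle
w=bot.calibration("wrist");s=bot.camera("wrist");pickle.dump(w,open("w6.pkl","wb"))
o=bot.get_obs();R=Rn.from_quat(o["tool_rot"]);lip=o["eef_pos"]+R.apply(LT);print("lip",lip,proj(w,lip))
for dx in(-.028,.028):print(proj(w,o["eef_pos"]+R.apply(LT+[dx,0,-.0016])))
print((down(HD).inv()*R).as_rotvec())
d=bot.camera("side")
compose("pics/g.png",[(s,300,500,180,330,3,0,0),(d,285,385,110,250,4,600,0),(s,0,640,0,480,1,0,455)])
cv2.imwrite("pics/w6.png",s[:,:,::-1])
E
```

```text
lip [ 0.48109323 -0.24173758  0.07383948] [443.76971254 254.46152428]
[440.28900642 301.01410434]
[449.45631049 206.37624163]
[0.4347066  0.00067519 0.00095508]
```

View pics/g.png

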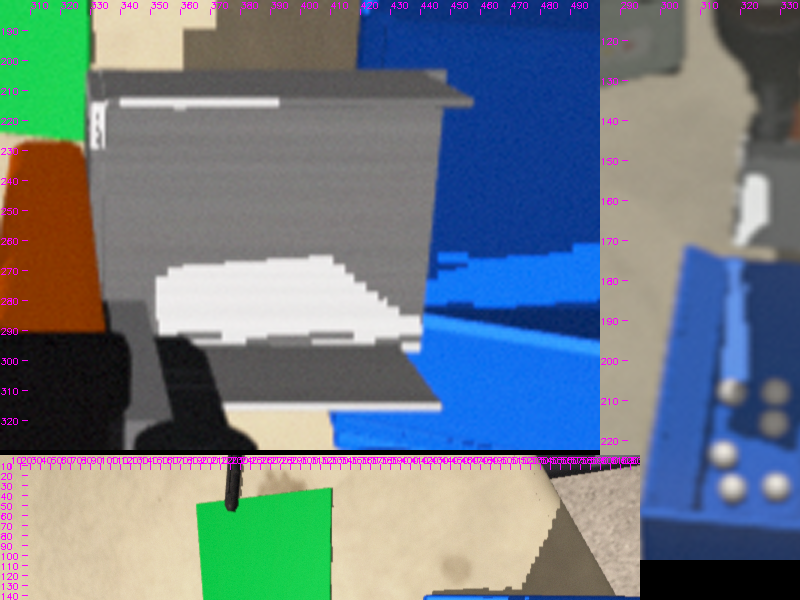

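The lip appears at about (447,216)–(440,295), which matches the predicted lip location to ~1 mm. Now enter the trough along the entry ramp.

```bash
python3 -c "
from plan import *
rows([tr(-60,33,25),tr(-30,18,25),tr(0,2.5,25)])"
```

```text
[0.0014, -0.0006, -0.0013, 0.0001, 0.0154, 0.0315]
[0.0014, -0.0006, -0.0013, 0.0001, 0.0489, 0.0325]
[0.0014, -0.0006, -0.0013, 0.0002, 0.0826, 0.0339]
```

>>> hand_motion --increments '[0, 0, 0, 0, 0.015, 0.0315, 0, 0, 0, 0, 0, 0.015, 0.0315, 0, 0, 0, 0, 0, 0.03, 0.032, 0, 0, 0, 0, 0, 0.049, 0.0325, 0, 0, 0, 0, 0, 0.066, 0.033, 0, 0, 0, 0, 0, 0.0826, 0.034, 0, 0, 0, 0, 0, 0.0826, 0.034, 0, 0, 0, 0, 0, 0.0826, 0.034, 0]'

```text
clock: 12.65
eef_pos: [0.4834, -0.2198, 0.0952]
tool_rot: [0.024, 0.976, -0.216, -0.005]
ft_force: [-0.1, 3.2, 5.0]
grip_width: 0.0137
grasp_force: 61.6
```

```bash
python3 -c "
from plan import *
o=bot.get_obs();print(o['eef_pos']+Rn.from_quat(o['tool_rot']).apply(LT),o['ft_torque'])
rows([tr(20,1,20),tr(40,1,15),tr(60,1,8),tr(85,1,1),tr(110,1,0)])"
```

```text
[ 0.4855374  -0.17883316  0.00888593] [ 0.68368614  0.00372057 -0.0542599 ]
[-0.0856, 0.0024, 0.0017, 0.0011, 0.0115, 0.0009]
[-0.1728, 0.0023, 0.0018, 0.0011, 0.0252, -0.0004]
[-0.295, 0.0022, 0.0019, 0.0011, 0.0382, 0.0016]
[-0.4172, 0.0021, 0.002, 0.0011, 0.057, 0.0021]
[-0.4346, 0.0021, 0.0021, 0.001, 0.0792, -0.0068]
```

>>> hand_motion --increments '[-0.043, 0, 0, 0.001, 0.006, 0.0004, 0, -0.0856, 0, 0, 0.001, 0.0115, 0.0009, 0, -0.13, 0, 0, 0.001, 0.018, 0.0002, 0, -0.1728, 0, 0, 0.001, 0.0252, -0.0004, 0, -0.234, 0, 0, 0.001, 0.032, 0.0006, 0, -0.295, 0, 0, 0.001, 0.0382, 0.0016, 0, -0.356, 0, 0, 0.001, 0.047, 0.0016, 0, -0.4172, 0, 0, 0.001, 0.057, 0.0021, 0, -0.4346, 0, 0, 0.001, 0.068, -0.002, 0, -0.4346, 0, 0, 0.001, 0.0792, -0.0068, 0]'

```text
clock: 13.9
eef_pos: [0.4886, -0.1495, 0.0704]
tool_rot: [0.027, 1.0, -0.004, 0.004]
ft_force: [1.0, -7.4, 13.7]
grip_width: 0.0131
grasp_force: 62.8
```

```bash
python3 -c "
from plan import *
o=bot.get_obs();print(o['eef_pos']+Rn.from_quat(o['tool_rot']).apply(LT),o['ft_torque'])
rows([tr(110,1,0),tr(139,1,0)])
cv2.imwrite('pics/s6.png',bot.camera('side')[:,:,::-1])"
```

```text
[ 0.493001   -0.07659347  0.00889517] [-1.17147989  0.0510828   0.07934119]
[-0.0073, 0.0076, -0.0018, 0.0028, 0.0043, 0.0024]
[-0.0073, 0.0076, -0.0018, 0.0028, 0.0333, 0.0022]
```

>>> hand_motion --increments '[-0.007, 0.0076, 0, 0.0028, 0.004, -0.0005, 0, -0.007, 0.0076, 0, 0.0028, 0.01, -0.0005, 0, -0.007, 0.0076, 0, 0.0028, 0.018, -0.0005, 0, -0.007, 0.0076, 0, 0.0028, 0.026, -0.0005, 0, -0.007, 0.0076, 0, 0.0028, 0.033, -0.0005, 0, -0.007, 0.0076, 0, 0.0028, 0.033, -0.0005, 0]'

```text
clock: 14.7
eef_pos: [0.4867, -0.1148, 0.0702]
tool_rot: [0.026, 1.0, 0.001, -0.001]
ft_force: [0.6, -4.3, 9.0]
grip_width: 0.0133
grasp_force: 62.3
```

```bash
python3 -c "
from plan import *
o=bot.get_obs();print(o['eef_pos']+Rn.from_quat(o['tool_rot']).apply(LT),o['ft_torque'])
a=bot.camera('side');b=bot.camera('scene')
compose('pics/h.png',[(a,285,365,150,250,5,0,0),(b,300,400,210,300,4,400,0)])"
```

```text
[ 0.49044352 -0.04132912  0.0092675 ] [-1.0558855  -0.29655266 -0.08724725]
```

View pics/h.png

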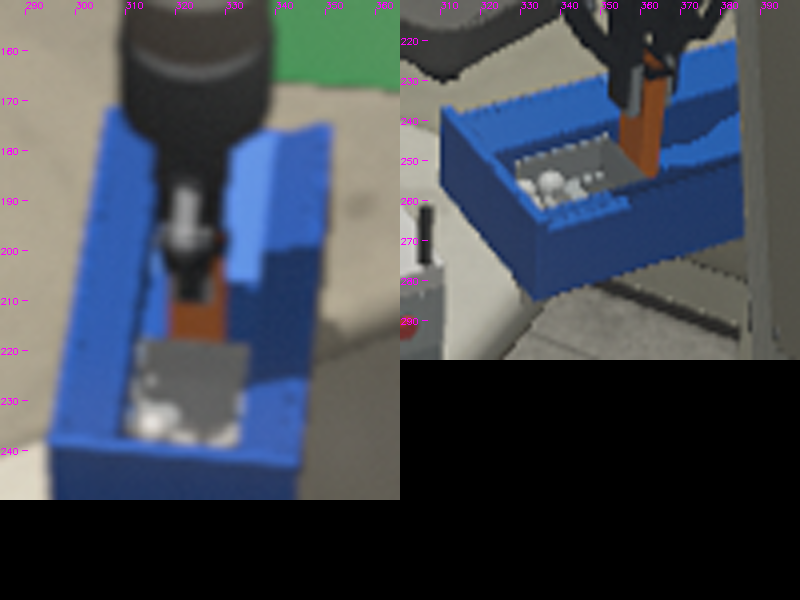

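```bash
sed -i 's/\.0735,\.061\]/.0735,.0635]/' plan.py; python3 -c "
from plan import *
o=bot.get_obs();print(o['eef_pos']+Rn.from_quat(o['tool_rot']).apply(LT))
f=3**.5
rows([tr(142,0.5,0)]+[tr(142+h/f,h+.5,b) for h,b in((5,-3),(10,-6),(15,-9),(20,-13),(25,-16),(30,-20))]+[tr(158,42,-24),tr(155,80,-24)])"
```

```text
[ 0.49048349 -0.04132422  0.00679437]
[0.0017, -0.0017, 0.0, -0.0009, 0.0018, 0.0002]
[-0.0506, -0.0017, -0.0, -0.0009, 0.0015, -0.0009]
[-0.103, -0.0017, -0.0001, -0.0009, 0.0013, -0.0018]
[-0.1553, -0.0017, -0.0001, -0.0009, 0.0014, -0.0026]
[-0.2252, -0.0017, -0.0002, -0.0009, 0.0009, -0.0017]
[-0.2775, -0.0017, -0.0002, -0.0009, 0.0016, -0.0021]
[-0.3473, -0.0017, -0.0003, -0.0009, 0.0018, -0.0009]
[-0.4171, -0.0017, -0.0003, -0.0009, -0.0017, -0.006]
[-0.4171, -0.0017, -0.0003, -0.0008, -0.0046, -0.044]
```

>>> hand_motion --increments '[0, 0, 0, -0.001, 0.004, -0.0005, 0, 0, 0, 0, -0.001, 0.004, -0.0005, 0, -0.0506, 0, 0, -0.001, 0.0035, -0.001, 0, -0.103, 0, 0, -0.001, 0.0033, -0.0018, 0, -0.1553, 0, 0, -0.001, 0.0034, -0.0026, 0, -0.2252, 0, 0, -0.001, 0.0029, -0.002, 0, -0.2775, 0, 0, -0.001, 0.0035, -0.0021, 0, -0.3473, 0, 0, -0.001, 0.003, -0.002, 0, -0.4171, 0, 0, -0.001, 0, -0.006, 0, -0.4171, 0, 0, -0.001, 0, -0.006, 0]'

```text
clock: 16.05
eef_pos: [0.4862, -0.1146, 0.0732]
tool_rot: [0.027, 0.977, 0.21, 0.002]
ft_force: [3.9, -0.9, -2.2]
grip_width: 0.0133
grasp_force: 60.6
```

```bash
python3 -c "
from plan import *
a=bot.camera('side');b=bot.camera('scene')
compose('pics/i.png',[(a,285,365,150,250,5,0,0),(b,300,400,210,300,4,400,0)])"
```

```text
(no output)
```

View pics/i.png

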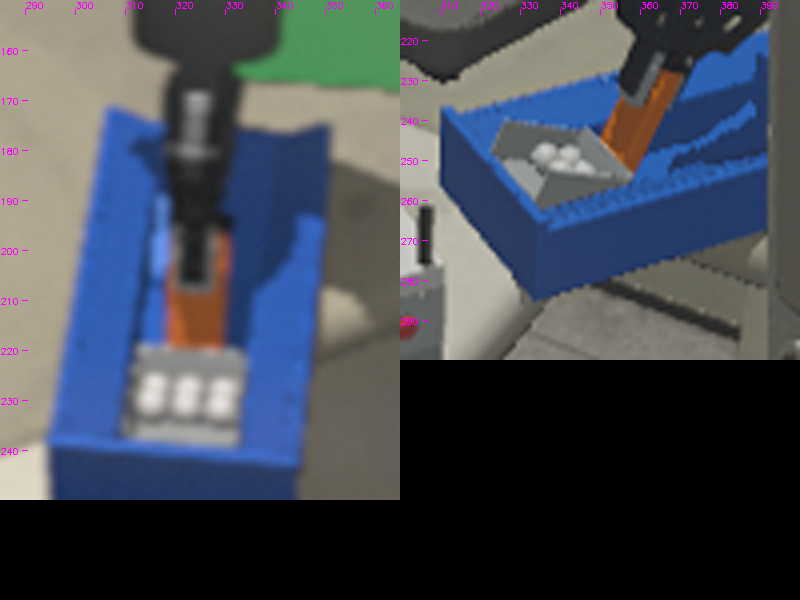

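Six balls ride in two rows of three at the back of the pan. Lift and carry to the mill. I've now used all 14 picture views, so I'll rely on numeric checks from here.

```bash
cat >> plan.py <<'E'
M=np.array([.4885,.1415,0]);my=-.065
def ml(x,y,z,beta):
    c,s=np.cos(my),np.sin(my); return pose(M+[c*x-s*y,s*x+c*y,z],beta,np.pi/2+my)
E
python3 -c "
from plan import *
o=bot.get_obs();p=o['eef_pos'];R=Rn.from_quat(o['tool_rot']);L=p+R.apply(LT);print(L)
print(delta(p+[0,0,.04]),delta(p+[0,0,.12]))
q,Q=ml(0,-.03,.17,-24);print(delta(q,Q))"
```

```text
[ 0.49080974 -0.02140889  0.04553252]
[ 0.      0.      0.      0.0002  0.0163 -0.0365] [ 0.      0.      0.      0.0007  0.049  -0.1095]
[ 0.0015 -0.0109  0.0099  0.0133  0.1719 -0.0596]
```

>>> hand_motion --increments '[0, 0, 0, 0, 0.004, -0.009, 0, 0, 0, 0, 0, 0.012, -0.027, 0, 0, 0, 0, 0, 0.022, -0.05, 0, 0, 0, 0, 0, 0.032, -0.072, 0, 0, 0, 0, 0, 0.042, -0.095, 0, 0, 0, 0, 0, 0.049, -0.1095, 0, 0, 0, 0, 0.003, 0.065, -0.105, 0, 0, -0.003, 0.002, 0.005, 0.08, -0.1, 0, 0, -0.006, 0.005, 0.008, 0.1, -0.091, 0, 0, -0.008, 0.007, 0.01, 0.12, -0.082, 0]'

```text
clock: 17.4
eef_pos: [0.4781, -0.0355, 0.1967]
tool_rot: [0.03, 0.977, 0.21, 0.003]
ft_force: [0.4, 0.2, -2.6]
grip_width: 0.0136
grasp_force: 60.5
```

>>> hand_motion --increments '[0, -0.003, 0.003, 0.003, 0.016, 0.007, 0, 0, -0.003, 0.003, 0.003, 0.032, 0.014, 0, 0, -0.003, 0.003, 0.003, 0.052, 0.022, 0, 0, -0.003, 0.003, 0.003, 0.052, 0.022, 0, 0, -0.003, 0.003, 0.003, 0.052, 0.022, 0]'

```text
clock: 18.02
eef_pos: [0.4792, 0.0194, 0.1985]
tool_rot: [0.032, 0.977, 0.21, 0.005]
ft_force: [-0.1, 0.9, -3.2]
grip_width: 0.0134
grasp_force: 60.5
```

```bash
python3 -c "
from plan import *
o=bot.get_obs();p=o['eef_pos'];R=Rn.from_quat(o['tool_rot']);print(p+R.apply(LT))
rows([ml(0,-.025,.13,-12),ml(0,-.025,.105,0),ml(0,-.025,.09,8),ml(0,-.025,.082,16),ml(0,-.025,.076,26),ml(0,-.025,.076,38)])"
```

```text
[0.48509133 0.11228787 0.17075849]
[0.2135, -0.0042, -0.0008, -0.0014, 0.0024, 0.0248]
[0.4229, -0.0043, -0.0003, -0.0015, 0.0095, 0.0372]
[0.5625, -0.0044, -0.0, -0.0015, 0.016, 0.046]
[0.7022, -0.0044, 0.0003, -0.0015, 0.026, 0.0503]
[0.8767, -0.0044, 0.0007, -0.0015, 0.0404, 0.0546]
[1.0861, -0.0044, 0.0012, -0.0015, 0.0605, 0.0571]
```

>>> hand_motion --increments '[0.11, 0, 0, -0.0015, 0.001, 0.012, 0, 0.2135, 0, 0, -0.0015, 0.0024, 0.0248, 0, 0.32, 0, 0, -0.0015, 0.003, 0.038, 0, 0.4229, 0, 0, -0.0015, 0.0034, 0.0509, 0, 0.4229, 0, 0, -0.0015, 0.0034, 0.0509, 0, 0.49, 0, 0, -0.0015, 0.008, 0.052, 0, 0.5625, 0, 0, -0.0015, 0.0128, 0.0533, 0, 0.63, 0, 0, -0.0015, 0.0185, 0.0537, 0, 0.7022, 0, 0, -0.0015, 0.0244, 0.054, 0, 0.7022, 0, 0, -0.0015, 0.0244, 0.054, 0]'

```text
clock: 19.27
eef_pos: [0.4848, 0.0634, 0.1598]
tool_rot: [0.032, 0.99, -0.138, -0.006]
ft_force: [-0.1, -0.5, -0.8]
grip_width: 0.013
grasp_force: 60.6
```

>>> hand_motion --increments '[0, 0, 0, 0, 0, 0, 0, 0, 0, 0, 0, 0, 0, 0, 0, 0, 0, 0, 0, 0, 0]'

```text
clock: 19.65
eef_pos: [0.4845, 0.0623, 0.1601]
tool_rot: [0.033, 0.99, -0.139, -0.006]
ft_force: [0.1, 0.6, -1.4]
grip_width: 0.0132
grasp_force: 60.6
```

```bash
python3 -c "
from plan import *
o=bot.get_obs();p=o['eef_pos'];R=Rn.from_quat(o['tool_rot']);print(p+R.apply(LT))
rows([ml(0,-.025,.076,26),ml(0,-.025,.076,38)])"
```

```text
[0.48788237 0.11544637 0.07889826]
[0.1755, -0.0028, -0.001, 0.0012, 0.014, -0.0094]
[0.3849, -0.0029, -0.0007, 0.0012, 0.031, -0.0204]
```

Probably dumped; tilt to 38° to be sure, then retreat level and up.

>>> hand_motion --increments '[0.0878, 0, 0, 0.001, 0.007, -0.0047, 0, 0.1755, 0, 0, 0.001, 0.014, -0.0094, 0, 0.28, 0, 0, 0.001, 0.0225, -0.015, 0, 0.3849, 0, 0, 0.001, 0.031, -0.0204, 0, 0.3849, 0, 0, 0.001, 0.031, -0.0204, 0, 0.3849, 0, 0, 0.001, 0.031, -0.0204, 0, 0.3849, 0, 0, 0.001, 0.031, -0.0204, 0]'

```text
clock: 20.52
eef_pos: [0.486, 0.0975, 0.1717]
tool_rot: [0.032, 0.945, -0.325, -0.012]
ft_force: [0.1, -0.1, -1.5]
grip_width: 0.0132
grasp_force: 60.7
```

```bash
python3 -c "
from plan import *
o=bot.get_obs();p=o['eef_pos'];print(o['ft_force'])
rows([ml(0,-.025,.13,38),ml(0,-.06,.16,0)])
q,Q=ml(0,-.025,.13,0)
q=np.array([.43,-.15,.22]);print(delta(q,down(1.52)))"
```

```text
[ 0.08708886 -0.1204042  -1.5389247 ]
[0.0009, -0.0024, -0.001, 0.0004, -0.0327, -0.0424]
[-0.6624, -0.002, -0.0017, 0.0002, -0.1023, 0.0142]
[-0.6623 -0.0067 -0.0154  0.0393 -0.2273  0.1162]
```

>>> hand_motion --increments '[0, 0, 0, 0, -0.033, -0.0424, 0, 0, 0, 0, 0, -0.033, -0.0424, 0, -0.16, 0, 0, 0, -0.05, -0.03, 0, -0.34, 0, 0, 0, -0.07, -0.01, 0, -0.52, 0, 0, 0, -0.09, 0, 0, -0.6624, 0, 0, 0.02, -0.14, 0.03, 0, -0.6624, 0, 0, 0.03, -0.19, 0.075, 0, -0.6624, 0, 0, 0.0393, -0.2273, 0.1, 0, -0.6624, 0, 0, 0.0393, -0.2273, 0.1, 0, -0.6624, 0, 0, 0.0393, -0.2273, 0.1, 0]'

```text
clock: 21.78
eef_pos: [0.4304, -0.1394, 0.2324]
tool_rot: [0.034, 0.999, -0.001, -0.001]
ft_force: [1.0, -0.5, -3.0]
grip_width: 0.0134
grasp_force: 60.7
```

```bash
python3 - <<'E'
from plan import *
a=bot.camera('side')
cv2.imwrite('pics/s7.png',a[:,:,::-1])
def blobs(im,u0,u1,v0,v1,th=170):
    g=im[v0:v1,u0:u1].astype(int); m=((g.min(2)>th)).astype(np.uint8)
    n,l,st,c=cv2.connectedComponentsWithStats(m); return [(round(c[i][0]+u0,1),round(c[i][1]+v0,1),int(st[i][4])) for i in range(1,n) if st[i][4]>4]
old=cv2.imread('pics/side2.png')[:,:,::-1]
for n,im in(("old",old),("new",a)):
    print(n,"trough",blobs(im,308,340,178,238))
    print(n); print(im[279:299:1,306:332:1].mean(2).astype(int).tolist() if n=="new" else "")
print(delta([.406,-.4435,.2],down(1.6)))
E
```

```text
old trough [(np.float64(317.4), np.float64(206.4), 15), (np.float64(328.4), np.float64(206.6), 15), (np.float64(328.0), np.float64(214.5), 16), (np.float64(315.4), np.float64(222.4), 15), (np.float64(317.5), np.float64(230.7), 14), (np.float64(328.5), np.float64(230.3), 14)]
old

new trough [(np.float64(337.8), np.float64(186.8), 39)]
new
[[79, 111, 132, 137, 125, 103, 94, 95, 98, 103, 105, 106, 105, 93, 71, 61, 59, 59, 57, 54, 51, 47, 44, 43, 41, 40], [75, 99, 113, 118, 112, 104, 105, 108, 116, 126, 132, 136, 137, 124, 102, 92, 94, 96, 97, 97, 90, 78, 67, 64, 63, 58], [73, 86, 91, 93, 94, 96, 98, 99, 104, 109, 114, 117, 117, 111, 103, 104, 106, 113, 119, 121, 115, 99, 87, 87, 89, 86], [75, 85, 89, 90, 91, 91, 93, 93, 92, 94, 93, 93, 93, 92, 92, 95, 98, 101, 107, 109, 104, 96, 93, 92, 95, 95], [79, 88, 90, 89, 91, 92, 93, 92, 93, 91, 91, 90, 89, 89, 89, 90, 91, 91, 93, 92, 92, 91, 91, 91, 92, 88], [86, 89, 90, 91, 93, 93, 92, 93, 93
[... 1134 characters left out ...]
, 130, 154, 162, 159, 153, 151, 151, 153, 153, 159, 165, 166, 161, 154, 151, 151, 152, 152, 153, 153, 153, 155, 148, 124, 81], [133, 170, 192, 194, 179, 162, 152, 151, 154, 165, 182, 197, 199, 189, 169, 156, 152, 152, 152, 152, 153, 153, 153, 147, 122, 75], [171, 205, 220, 217, 199, 174, 155, 150, 158, 177, 202, 218, 220, 209, 185, 163, 153, 150, 155, 163, 167, 168, 163, 149, 117, 72], [186, 216, 225, 221, 204, 178, 159, 153, 161, 182, 205, 221, 222, 209, 187, 162, 149, 154, 172, 188, 199, 198, 185, 157, 114, 67], [166, 193, 202, 201, 185, 164, 150, 149, 157, 173, 193, 208, 209, 197, 175, 150, 143, 161, 186, 209, 221, 220, 202, 167, 113, 62]]
[-0.001  -0.0026 -0.0947  0.0047 -0.3056  0.0327]
```

>>> hand_motion --increments '[0, 0, -0.0947, 0.0047, -0.0625, 0.01, 0, 0, 0, -0.0947, 0.0047, -0.125, 0.02, 0, 0, 0, -0.0947, 0.0047, -0.1875, 0.0327, 0, 0, 0, -0.0947, 0.0047, -0.25, 0.0327, 0, 0, 0, -0.0947, 0.0047, -0.3056, 0.0327, 0, 0, 0, -0.0947, 0.0047, -0.3056, 0.0327, 0, 0, 0, -0.0947, 0.0047, -0.3056, 0.0327, 0, 0, 0, -0.0947, 0.0047, -0.3056, 0.0327, 0]'

```text
clock: 22.82
eef_pos: [0.4071, -0.4419, 0.2003]
tool_rot: [-0.016, 1.0, -0.0, -0.001]
ft_force: [0.1, 0.0, -1.2]
grip_width: 0.0131
grasp_force: 60.9
```

```bash
python3 - <<'E'
from plan import *
print(delta([.406,-.4435,.0665],down(1.6)))
a=bot.camera('side');b=bot.camera('scene')
def blobs(im,u0,u1,v0,v1,th=170):
    g=im[v0:v1,u0:u1].astype(int); m=((g.min(2)>th)).astype(np.uint8)
    n,l,st,c=cv2.connectedComponentsWithStats(m); return [(round(c[i][0]+u0,1),round(c[i][1]+v0,1),int(st[i][4])) for i in range(1,n) if st[i][4]>2]
print("side trough",blobs(a,305,345,176,240),"cell",blobs(a,303,333,276,303))
print("scene trough",blobs(b,315,400,235,265))
# lid search: black tab/white plate in side
print(np.abs(a[380:440,250:310].astype(int)-cv2.imread('pics/side2.png')[380:440,250:310,::-1]).max())
E
```

```text
[-0.0007 -0.0027  0.0028  0.0008 -0.0015  0.1338]
side trough [] cell [(np.float64(308.7), np.float64(296.6), 18), (np.float64(317.5), np.float64(296.8), 24), (np.float64(326.1), np.float64(298.4), 19), (np.float64(310.6), np.float64(301.6), 31)]
scene trough []
5
```

>>> hand_motion --increments '[0, -0.0027, 0.003, 0, 0, 0.05, 0, 0, -0.0027, 0.003, 0, -0.0015, 0.1, 0, 0, -0.0027, 0.003, 0, -0.0015, 0.125, 0, 0, -0.0027, 0.003, 0, -0.0015, 0.13, 0, 0, -0.0027, 0.003, 0, -0.0015, 0.133, 0, 0, -0.0027, 0.003, 0, -0.0015, 0.134, 0, 0, -0.0027, 0.003, 0, -0.0015, 0.134, 0]'

```text
clock: 23.8
eef_pos: [0.4068, -0.4463, 0.0677]
tool_rot: [-0.013, 1.0, -0.002, 0.001]
ft_force: [0.9, 0.7, 0.5]
grip_width: 0.0136
grasp_force: 61.1
```

>>> hand_motion --increments '[0, 0, 0, 0, 0, 0.001, 0, 0, 0, 0, 0, 0, 0.001, 0, 0, 0, 0, 0, 0, 0.001, 0.04, 0, 0, 0, 0, 0, 0.001, 0.04, 0, 0, 0, 0, 0, 0.001, 0.04, 0, 0, 0, 0, 0, -0.06, 0.04, 0, 0, 0, 0, 0, -0.12, 0.04, 0, 0, 0, 0, 0, -0.18, 0.04, 0, 0, 0, 0, 0, -0.24, 0.04, 0, 0, 0, 0, 0, -0.27, 0.04]'

```text
clock: 25.05
eef_pos: [0.4064, -0.4458, 0.3405]
tool_rot: [-0.013, 1.0, -0.003, 0.002]
ft_force: [0.6, -0.5, 0.5]
grip_width: 0.0399
grasp_force: 0.0
```

```bash
python3 - <<'E'
from plan import *
L=np.array([.5478,.411]);a=.2612
print(delta([.5,.33,.36],down(0)),bot.get_obs()["joint_pos"])
E
```

```text
[-1.3000e-03  7.7000e-03  1.5969e+00 -1.1390e-01  7.7290e-01 -2.3500e-02] [-8.31150465e-01  4.47684437e-01  5.81018189e-01  1.69719749e+00
 -7.72325084e-04 -8.57261850e-01]
```

```bash
python3 - <<'E'
from plan import *
print(delta([.40,.15,.36],down(1.7)),delta([.535,.40,.30],down(1.83)))
E
```

```text
[-0.0059  0.0037 -0.1031 -0.0092  0.5956 -0.0229] [-0.0062  0.0033 -0.2331 -0.1505  0.8423  0.0362]
```

>>> hand_motion --increments '[0, 0, 0, -0.001, 0.06, -0.02, 0.04, 0, 0, 0, -0.002, 0.12, -0.02, 0.04, 0, 0, 0, -0.003, 0.18, -0.02, 0.04, 0, 0, 0, -0.004, 0.24, -0.02, 0.04, 0, 0, -0.1, -0.005, 0.3, -0.02, 0.04, 0, 0, -0.1, -0.006, 0.36, -0.02, 0.04, 0, 0, -0.1, -0.007, 0.42, -0.02, 0.04, 0, 0, -0.1, -0.008, 0.48, -0.02, 0.04, 0, 0, -0.1, -0.009, 0.54, -0.02, 0.04, 0, 0, -0.1, -0.009, 0.6, -0.02, 0.04]' --lines "1,2"

```text
clock: 26.3
eef_pos: [0.3988, 0.1568, 0.3555]
```

>>> hand_motion --increments '[0, 0, 0, 0, 0, 0, 0.04]' --lines "1,3"

```text
clock: 26.42
eef_pos: [0.3985, 0.1585, 0.3549]
tool_rot: [-0.067, 0.998, -0.0, -0.0]
```

```bash
python3 - <<'E'
from plan import *
print(delta([.45,.37,.36],down(1.83)),delta([.535,.40,.30],down(1.83)))
E
```

```text
[-0.0007 -0.001  -0.1251 -0.0793  0.2027 -0.0054] [-0.0007 -0.001  -0.1251 -0.1676  0.2211  0.0545]
```

```bash
cat > mouth.py <<'E'
from plan import *
import sys
def mouth(w,s):
    c=proj(w,[*M[:2],.08]).astype(int);r=60
    g=cv2.cvtColor(s,cv2.COLOR_RGB2GRAY); u0,v0=max(c[0]-r,0),max(c[1]-r,0)
    g=g[v0:c[1]+r,u0:c[0]+r]; m=(g<60).astype(np.uint8)
    n,l,st,ct=cv2.connectedComponentsWithStats(m)
    # component nearest centre in bounding-box sense
    for i in range(1,n):
        if st[i][4]<300: continue
        pts=np.argwhere(l==i)[:,::-1].astype(np.float32)+[u0,v0]
        h=cv2.convexHull(pts.astype(np.float32)); 
        ws=np.array([at(w,u,v,.08)[:2] for u,v in h[:,0]]).astype(np.float32)*1000
        print(int(st[i][4]),c,cv2.minAreaRect(ws))
E
python3 - <<'E'
from mouth import *
w=bot.calibration("wrist");s=bot.camera("wrist");cv2.imwrite("pics/w7.png",s[:,:,::-1]);import pickle;pickle.dump(w,open("w7.pkl","wb"))
mouth(w,s)
mouth(pickle.load(open("w2.pkl","rb")),cv2.imread("pics/w2.png")[:,:,::-1])
c=proj(w,[*M[:2],.03]).astype(int)
g=s[c[1]-40:c[1]+40,c[0]-40:c[0]+40];m=(g.min(2)>175).astype(np.uint8)
n,l,st,ct=cv2.connectedComponentsWithStats(m);print([(at(w,*(ct[i]+c-40),.035).round(3).tolist(),int(st[i][4])) for i in range(1,n) if st[i][4]>3])
print("sc",-w["R"].T@w["t"])
E
```

```text
2808 [290 268] ((513.8656005859375, 125.37141418457031), (100.74744415283203, 127.3315658569336), 85.64386749267578)
1720 [381 193] ((487.6534118652344, 142.2901153564453), (72.32662963867188, 73.5113525390625), 85.81050872802734)
[([0.462, 0.143, 0.035], 2581), ([0.472, 0.144, 0.035], 24), ([0.474, 0.164, 0.035], 24), ([0.49, 0.139, 0.035], 64), ([0.49, 0.163, 0.035], 69), ([0.512, 0.141, 0.035], 58), ([0.513, 0.161, 0.035], 59)]
sc [0.33396068 0.14908277 0.49781091]
```

Six balls are in the cell at distinct positions. Next I'll measure the mouth in this tool orientation.

>>> hand_motion --increments '[0, 0, 0, -0.03, 0, 0, 0.04, 0, 0, 0.13, -0.06, -0.02, 0, 0.04, 0, 0, 0.13, -0.06, -0.02, 0, 0.04, 0, 0, 0.13, -0.06, -0.02, 0, 0.04]'

```text
clock: 26.98
eef_pos: [0.461, 0.1412, 0.3554]
tool_rot: [0.003, 1.0, -0.001, -0.0]
ft_force: [-0.2, -1.1, -0.2]
grip_width: 0.0399
grasp_force: 0.0
```

```bash
python3 - <<'E'
from mouth import *
import pickle
w=bot.calibration("wrist");s=bot.camera("wrist");cv2.imwrite("pics/w8.png",s[:,:,::-1]);pickle.dump(w,open("w8.pkl","wb"))
g=cv2.cvtColor(s,cv2.COLOR_RGB2GRAY);c=proj(w,[*M[:2],.072]).astype(int);print(c,"cam",-w["R"].T@w["t"])
for th in(40,50,60):
  q=np.array([proj(w,[M[0]+x,M[1]+y,.075]) for x,y in((-.048,-.048),(-.048,.048),(.048,.048),(.048,-.048))])
  mk=np.zeros_like(g);cv2.fillPoly(mk,[q.astype(int)],1)
  m=((g<th)&(mk>0)).astype(np.uint8);n,l,st,ct=cv2.connectedComponentsWithStats(m);i=1+np.argmax(st[1:,4])
  h=cv2.convexHull(np.argwhere(l==i)[:,::-1].astype(np.float32))
  for z in(.072,):
    print(th,st[i],cv2.minAreaRect(np.array([at(w,*p,z)[:2]*1000 for p in h[:,0]],np.float32)))
o=bot.get_obs();print(delta([.45,.33,.36],down(1.83)))
E
```

```text
[315 217] cam [0.39583298 0.14109313 0.49832409]
40 [ 283  185   67   66 1129] ((488.83868408203125, 141.04859924316406), (73.34557342529297, 73.11701202392578), 85.84276580810547)
50 [ 283  185   67   66 1234] ((488.9151916503906, 141.2793426513672), (73.94760131835938, 73.74661254882812), 85.823486328125)
60 [ 282  185   69   66 1418] ((489.0962829589844, 141.34458923339844), (74.44529724121094, 74.34276580810547), 85.79646301269531)
[-0.0011 -0.0005 -0.2641  0.0117  0.1883 -0.0046]
```

```bash
sed -i 's/^M=.*/M=np.array([.489,.1412,0]);my=-.073/' plan.py; python3 - <<'E'
from plan import *
print(delta([.52,.405,.33],down(1.83)))
E
```

```text
[-0.0011 -0.0005 -0.2641 -0.058   0.2637  0.0253]
```

>>> hand_motion --increments '[0, 0, 0, 0.01, 0.06, 0, 0.04, 0, 0, -0.1, 0.012, 0.12, 0, 0.04, 0, 0, -0.2641, 0.0117, 0.18, 0, 0.04, 0, 0, -0.2641, -0.02, 0.22, 0.01, 0.04, 0, 0, -0.2641, -0.0587, 0.264, 0.026, 0.04, 0, 0, -0.2641, -0.0587, 0.264, 0.026, 0.04, 0, 0, -0.2641, -0.0587, 0.264, 0.026, 0.04, 0, 0, -0.2641, -0.0587, 0.264, 0.026, 0.04]'

```text
clock: 28.02
eef_pos: [0.5204, 0.4054, 0.3326]
tool_rot: [-0.13, 0.992, 0.0, 0.002]
ft_force: [0.4, -0.4, 1.1]
grip_width: 0.0399
grasp_force: 0.0
```

```bash
python3 - <<'E'
from plan import *
w=bot.calibration("wrist");s=bot.camera("wrist");cv2.imwrite("pics/w9.png",s[:,:,::-1])
g=cv2.cvtColor(s,cv2.COLOR_RGB2GRAY);c=proj(w,[.5478,.411,.036]);print(c)
r=45;u0,v0=int(c[0])-r,int(c[1])-r
m=(g[v0:v0+2*r,u0:u0+2*r]<75).astype(np.uint8);n,l,st,ct=cv2.connectedComponentsWithStats(m)
for i in range(1,n):
    if st[i][4]>60:
        h=cv2.convexHull(np.argwhere(l==i)[:,::-1].astype(np.float32))
        print("dark",st[i],cv2.minAreaRect(np.array([at(w,*(p+[u0,v0]),.036)[:2]*1000 for p in h[:,0]],np.float32)))
for th in(200,215,230):
  m=(s[v0:v0+2*r,u0:u0+2*r].min(2)>th).astype(np.uint8);n,l,st,ct=cv2.connectedComponentsWithStats(m);i=1+np.argmax(st[1:,4])
  h=cv2.convexHull(np.argwhere(l==i)[:,::-1].astype(np.float32))
  print("plate",th,st[i],cv2.minAreaRect(np.array([at(w,*(p+[u0,v0]),.012)[:2]*1000 for p in h[:,0]],np.float32)))
print("cam",-w["R"].T@w["t"])
E
```

```text
[313.57183444 214.95224591]
dark [ 37  25  13  39 467] ((546.6038208007812, 407.494140625), (46.21152877807617, 14.336115837097168), 15.035867691040039)
dark [ 50  64  40  26 775] ((577.2118530273438, 449.2829284667969), (31.873287200927734, 48.05741882324219), 15.076539039611816)
plate 200 [  15   15   56   56 2089] ((550.4801635742188, 407.76751708984375), (70.01139831542969, 68.93865966796875), 15.887483596801758)
plate 215 [  15   16   56   55 2035] ((550.308349609375, 408.21759033203125), (69.44712829589844, 67.97881317138672), 15.887487411499023)
plate 230 [  16   16   55   54 1955] ((550.2813720703125, 408.286376953125), (67.49275207519531, 67.83175659179688), 15.887490272521973)
cam [0.45684628 0.38751192 0.47524796]
```

```bash
python3 - <<'E'
from plan import *
print(delta([.550,.408,.06],down(1.841)),delta([.550,.408,.016],down(1.841)))
E
```

```text
[ 0.0008  0.0045 -0.0104 -0.028  -0.0053  0.2731] [ 0.0008  0.0045 -0.0104 -0.0278 -0.0053  0.3171]
```

>>> hand_motion --increments '[0, 0.0045, -0.0104, -0.028, -0.0053, 0.05, 0.05, 0, 0.0045, -0.0104, -0.028, -0.0053, 0.11, 0.05, 0, 0.0045, -0.0104, -0.028, -0.0053, 0.17, 0.05, 0, 0.0045, -0.0104, -0.028, -0.0053, 0.23, 0.05, 0, 0.0045, -0.0104, -0.028, -0.0053, 0.273, 0.05, 0, 0.0045, -0.0104, -0.028, -0.0053, 0.273, 0.05, 0, 0.0045, -0.0104, -0.028, -0.0053, 0.3, 0.05, 0, 0.0045, -0.0104, -0.028, -0.0053, 0.316, 0.05, 0, 0.0045, -0.0104, -0.028, -0.0053, 0.316, 0.05]'

```text
clock: 29.2
eef_pos: [0.5494, 0.4079, 0.0142]
tool_rot: [-0.135, 0.991, -0.001, -0.002]
ft_force: [-0.1, 1.1, 0.2]
grip_width: 0.0503
grasp_force: 0.0
```

```bash
python3 - <<'E'
from plan import *
print(delta([.550,.408,.016],down(1.841)))
E
```

```text
[-0.0011 -0.0045  0.0003 -0.0006 -0.     -0.0019]
```

>>> hand_motion --increments '[0, 0, 0, -0.0005, 0, -0.0015, 0.05, 0, 0, 0, -0.0005, 0, -0.0015, 0, 0, 0, 0, -0.0005, 0, -0.0015, 0, 0, 0, 0, -0.0005, 0, -0.0015, 0, 0, 0, 0, -0.0005, 0, -0.0015, 0, 0, 0, 0, -0.0005, 0, -0.0015, 0]'

```text
clock: 29.95
eef_pos: [0.5505, 0.4086, 0.0157]
tool_rot: [-0.135, 0.991, -0.0, -0.001]
ft_force: [-0.1, -0.5, 5.6]
grip_width: 0.0125
grasp_force: 61.7
```

>>> hand_motion --increments '[0, 0, 0, 0, 0, -0.02, 0, 0, 0, 0, 0, 0, -0.05, 0, 0, 0, 0, 0, 0, -0.1, 0, 0, 0, 0, 0, 0, -0.15, 0, 0, 0, 0, 0, 0, -0.2, 0, 0, 0, 0, 0, 0, -0.2, 0]'

```text
clock: 30.7
eef_pos: [0.5527, 0.4101, 0.22]
tool_rot: [-0.135, 0.991, 0.001, 0.002]
ft_force: [1.2, -0.2, -1.7]
grip_width: 0.0127
grasp_force: 61.0
```

```bash
python3 - <<'E'
from plan import *
print(delta([*M[:2],.2],down(np.pi/2+my)),delta([*M[:2],.09],down(np.pi/2+my)))
E
```

```text
[ 0.0029  0.0036  0.3437  0.1333 -0.2421  0.0189] [ 0.0029  0.0036  0.3437  0.1338 -0.2424  0.1289]
```

>>> hand_motion --increments '[0, 0, 0.05, 0.03, -0.04, 0, 0, 0, 0, 0.1, 0.08, -0.08, 0, 0, 0, 0, 0.2, 0.1333, -0.13, 0, 0, 0, 0, 0.3437, 0.1333, -0.19, 0, 0, 0, 0, 0.3437, 0.1333, -0.2421, 0.02, 0, 0, 0, 0.3437, 0.1333, -0.2421, 0.04, 0, 0.003, 0.0036, 0.3437, 0.1333, -0.2421, 0.07, 0, 0.003, 0.0036, 0.3437, 0.1333, -0.2421, 0.07, 0, 0.003, 0.0036, 0.3437, 0.1333, -0.2421, 0.07, 0]'

```text
clock: 31.82
eef_pos: [0.4865, 0.1397, 0.1455]
tool_rot: [0.036, 0.999, -0.003, -0.004]
ft_force: [-0.1, 1.1, -0.8]
grip_width: 0.0126
grasp_force: 60.9
```

```bash
python3 - <<'E'
from plan import *
print(delta([*M[:2],.1],down(np.pi/2+my)))
w=bot.calibration("wrist");s=bot.camera("wrist");cv2.imwrite("pics/w10.png",s[:,:,::-1])
E
```

```text
[-0.0066 -0.008   0.0003 -0.0027  0.002   0.0454]
```

>>> hand_motion --increments '[-0.0066, -0.008, 0, -0.0027, 0.002, 0.03, 0, -0.0066, -0.008, 0, -0.0027, 0.002, 0.03, 0, -0.0066, -0.008, 0, -0.0027, 0.002, 0.03, 0, -0.0066, -0.008, 0, -0.0027, 0.002, 0.03, 0]'

```text
clock: 32.38
eef_pos: [0.4903, 0.1415, 0.1169]
tool_rot: [0.036, 0.999, 0.001, 0.002]
ft_force: [0.3, 1.4, -1.1]
grip_width: 0.0124
grasp_force: 60.9
```

```bash
python3 - <<'E'
from plan import *
print(delta([*M[:2],.0877],down(np.pi/2+my)))
E
```

```text
[ 0.0012  0.0032  0.0002  0.0014 -0.0005  0.0292]
```

>>> hand_motion --increments '[0, 0.001, 0, 0.0008, 0, 0.012, 0, 0, 0.001, 0, 0.0008, 0, 0.02, 0, 0, 0.001, 0, 0.0008, 0, 0.025, 0, 0, 0.001, 0, 0.0008, 0, 0.028, 0, 0, 0.001, 0, 0.0008, 0, 0.029, 0, 0, 0.001, 0, 0.0008, 0, 0.029, 0]'

```text
clock: 33.12
eef_pos: [0.4887, 0.1413, 0.0867]
tool_rot: [0.037, 0.999, 0.0, 0.0]
ft_force: [-0.6, 0.0, -0.7]
grip_width: 0.0124
grasp_force: 61.1
```

```bash
python3 - <<'E'
from plan import *
o=bot.get_obs();print(o["ft_force"],o["ft_torque"],delta([*M[:2],.0837],down(np.pi/2+my)))
E
```

```text
[-0.56894638  0.03635038 -0.70217139] [-0.07229005  0.08515524  0.0130665 ] [ 0.0005  0.0003 -0.     -0.0003 -0.0001  0.003 ]
```

>>> hand_motion --increments '[0, 0, 0, 0, 0, 0.001, 0, 0, 0, 0, 0, 0, 0.002, 0, 0, 0, 0, 0, 0, 0.003, 0, 0, 0, 0, 0, 0, 0.004, 0, 0, 0, 0, 0, 0, 0.004, 0, 0, 0, 0, 0, 0, 0.004, 0]'

```text
clock: 33.88
eef_pos: [0.4889, 0.1413, 0.0836]
tool_rot: [0.036, 0.999, 0.0, 0.001]
ft_force: [-2.1, -0.5, 8.8]
grip_width: 0.0125
grasp_force: 62.5
```

>>> hand_motion --increments '[0, 0, 0, 0, 0, 0.001, 0, 0, 0, 0, 0, 0, 0.001, 0, 0, 0, 0, 0, 0, 0.001, 0]'

```text
clock: 34.25
eef_pos: [0.4889, 0.1413, 0.0835]
tool_rot: [0.037, 0.999, 0.0, 0.001]
ft_force: [-5.0, -1.2, 15.1]
grip_width: 0.0127
grasp_force: 63.3
```

>>> hand_motion --increments '[0, 0, 0, 0, 0, -0.0005, 0.04, 0, 0, 0, 0, 0, -0.0005, 0.04, 0, 0, 0, 0, 0, -0.0005, 0.04, 0, 0, 0, 0, 0, -0.035, 0.04, 0, 0, 0, 0, 0, -0.035, 0, 0, 0, 0, 0, 0, -0.035, 0, 0, 0, 0, 0, 0, -0.035, 0, 0, 0, 0, 0, 0, -0.022, 0, 0, 0, 0, 0, 0, -0.0195, 0, 0, 0, 0, 0, 0, -0.0195, 0]'

```text
clock: 35.5
eef_pos: [0.4892, 0.1415, 0.1038]
tool_rot: [0.036, 0.999, 0.001, 0.001]
ft_force: [-6.3, -1.9, 24.5]
grip_width: 0.0004
grasp_force: 11.7
```

>>> hand_motion --increments '[0, 0, 0, 0, 0, 0.0005, 0, 0, 0, 0, 0, 0, 0.001, 0, 0, 0, 0, 0, 0, 0.0015, 0, 0, 0, 0, 0, 0, 0.0015, 0]'

```text
clock: 36.0
eef_pos: [0.4893, 0.1415, 0.1037]
tool_rot: [0.036, 0.999, 0.001, 0.002]
ft_force: [-9.5, -2.5, 32.8]
grip_width: -0.0002
grasp_force: 16.1
```

>>> hand_motion --increments '[0, 0, 0, 0, 0, -0.06, 0.03, 0, 0, 0, 0, 0, -0.12, 0.03, 0, 0, 0, 0, 0, -0.18, 0.03, 0, 0, 0, 0, 0, -0.24, 0.03, 0, 0, 0, 0, 0, -0.27, 0.03, 0, 0, 0, 0, 0, -0.27, 0.03]'

```text
clock: 36.75
eef_pos: [0.4898, 0.1415, 0.371]
tool_rot: [0.037, 0.999, 0.001, 0.002]
ft_force: [-0.3, -0.5, 0.1]
grip_width: 0.0294
grasp_force: 0.0
```

```bash
python3 - <<'E'
from plan import *
print(delta([.5945,.1325,.37],down(my)),bot.get_obs()["joint_pos"])
E
```

```text
[ 4.6000e-03  1.7000e-03  1.5708e+00 -1.0510e-01 -1.3000e-03  1.4000e-03] [2.80989210e-01 2.47292507e-01 3.72730972e-01 1.69187921e+00
 3.58176002e-04 3.54006397e-01]
```

>>> hand_motion --increments '[0, 0, 0.188, 0, 0, 0, 0.03, 0, 0, 0.376, 0, 0, 0, 0.03, 0, 0, 0.564, 0, 0, 0, 0.03, 0, 0, 0.752, 0, 0, 0, 0.03, 0, 0, 0.94, -0.02, 0, 0, 0.03, 0, 0, 1.128, -0.05, 0, 0, 0.03, 0, 0, 1.316, -0.08, 0, 0, 0.03, 0, 0, 1.504, -0.105, -0.001, 0, 0.03, 0, 0, 1.57, -0.105, -0.001, 0, 0.03, 0, 0, 1.57, -0.105, -0.001, 0, 0.03]'

```text
clock: 38.0
eef_pos: [0.5932, 0.1323, 0.3663]
tool_rot: [0.732, 0.681, -0.002, -0.001]
ft_force: [-0.2, 0.5, -0.0]
grip_width: 0.0299
grasp_force: 0.0
```

```bash
python3 - <<'E'
from plan import *
w=bot.calibration("wrist");s=bot.camera("wrist");cv2.imwrite("pics/w11.png",s[:,:,::-1])
hsv=cv2.cvtColor(s,cv2.COLOR_RGB2HSV);m=(((hsv[...,0]<8)|(hsv[...,0]>172))&(hsv[...,1]>180)&(hsv[...,2]>80)).astype(np.uint8)
n,l,st,ct=cv2.connectedComponentsWithStats(m)
for i in range(1,n):
    if st[i][4]>200:
        h=cv2.convexHull(np.argwhere(l==i)[:,::-1].astype(np.float32))
        print(st[i],ct[i],cv2.minAreaRect(np.array([at(w,*p,.32)[:2]*1000 for p in h[:,0]],np.float32)))
o=bot.get_obs();print(o["eef_pos"]);print(proj(w,[.5945,.1325,.32]),delta([.5945,.1325,.3085],down(my)))
E
```

```text
[ 307  156   23  203 4280] [317.58037383 253.21565421] ((595.5598754882812, 131.22079467773438), (113.07964324951172, 11.331328392028809), 85.76663970947266)
[ 424  218   57   80 1090] [446.76146789 245.70183486] ((670.712890625, 130.71389770507812), (17.230224609375, 51.06744384765625), 41.96541213989258)
[0.59300433 0.13240651 0.36711381]
[315.34378926 262.34353484] [-0.0039  0.0008  0.002   0.0002  0.0017  0.0586]
```

>>> hand_motion --increments '[-0.003, 0, 0, 0, 0.0025, 0.03, 0.03, -0.003, 0, 0, 0, 0.0025, 0.057, 0.03, -0.003, 0, 0, 0, 0.0025, 0.057, 0.03, -0.003, 0, 0, 0, 0.0025, 0.057, 0, -0.003, 0, 0, 0, 0.0025, 0.057, 0, -0.003, 0, 0, 0, 0.0025, 0.057, 0, -0.003, 0, 0, 0, 0.0025, 0.057, 0]'

```text
clock: 38.92
eef_pos: [0.596, 0.1325, 0.3138]
tool_rot: [0.732, 0.681, 0.002, 0.001]
ft_force: [-1.1, -0.3, 3.4]
grip_width: 0.0093
grasp_force: 59.1
```

```bash
python3 -c "
from plan import *
o=bot.get_obs();print(delta(o['eef_pos'],down(my)))"
```

```text
[ 0.0047 -0.0011  0.0009  0.      0.      0.    ]
```

>>> hand_motion --increments '[0, 0, 0, 0, -0.0266, 0.0015, 0, 0, 0, 0, 0, -0.0567, 0.0075, 0, 0, 0, 0, 0, -0.0856, 0.0179, 0, 0, 0, 0, 0, -0.1126, 0.0325, 0, 0, 0, 0, 0, -0.1371, 0.051, 0, 0, 0, 0, 0, -0.1586, 0.0729, 0, 0, 0, 0, 0, -0.1766, 0.0978, 0, 0, 0, 0, 0, -0.1864, 0.1158, 0, 0, 0, 0, 0, -0.1944, 0.1347, 0, 0, 0, 0, 0, -0.1944, 0.1347, 0]'

```text
clock: 40.17
eef_pos: [0.3993, 0.1475, 0.176]
tool_rot: [0.731, 0.682, 0.0, -0.002]
ft_force: [-6.2, 3.7, -0.1]
grip_width: 0.0094
grasp_force: 68.1
```

```bash
python3 -c "
from plan import *
o=bot.get_obs();print(o['grip_width'])
th=.0
for th in(.2,.1,.05,0): print(delta([M[0]+.103-.205*np.cos(th),.148,.115-.0105+.205*np.sin(th)]))"
```

```text
0.009375980229510607
[ 0.      0.      0.     -0.0001 -0.0082  0.0308]
[ 0.      0.      0.     -0.0004 -0.0112  0.051 ]
[ 0.      0.      0.     -0.0005 -0.0119  0.0613]
[ 0.      0.      0.     -0.0005 -0.0122  0.0715]
```

>>> hand_motion --increments '[0, 0, 0, 0, -0.0033, 0.01, 0, 0, 0, 0, 0, -0.006, 0.0196, 0, 0, 0, 0, 0, -0.0083, 0.03, 0, 0, 0, 0, 0, -0.0101, 0.0397, 0, 0, 0, 0, 0, -0.0108, 0.0447, 0, 0, 0, 0, 0, -0.0114, 0.0498, 0, 0, 0, 0, 0, -0.0118, 0.055, 0, 0, 0, 0, 0, -0.0121, 0.06, 0, 0, 0, 0, 0, -0.0123, 0.065, 0, 0, 0, 0, 0, -0.0124, 0.069, 0]'

```text
clock: 41.42
eef_pos: [0.3863, 0.1478, 0.1073]
tool_rot: [0.732, 0.681, -0.001, -0.002]
ft_force: [-9.5, 2.4, 3.4]
grip_width: 0.0092
grasp_force: 71.3
```

>>> hand_motion --increments '[0, 0, 0, 0, 0, 0.001, 0, 0, 0, 0, 0, 0, 0.002, 0, 0, 0, 0, 0, 0, 0.002, 0]'

```text
clock: 41.8
eef_pos: [0.3862, 0.1484, 0.1052]
tool_rot: [0.731, 0.682, -0.001, -0.003]
ft_force: [-8.6, 4.5, 0.0]
grip_width: 0.0092
grasp_force: 71.8
```

>>> hand_motion --increments '[0, 0, 0, 0, 0, 0.001, 0, 0, 0, 0, 0, 0, 0.002, 0, 0, 0, 0, 0, 0, 0.003, 0, 0, 0, 0, 0, 0, 0.004, 0, 0, 0, 0, 0, 0, 0.004, 0]'

```text
clock: 42.42
eef_pos: [0.3862, 0.1484, 0.1016]
tool_rot: [0.731, 0.682, -0.001, -0.003]
ft_force: [-9.1, 4.1, 4.0]
grip_width: 0.0095
grasp_force: 72.4
```

>>> hand_motion --increments '[0, 0, 0, 0, 0, 0.001, 0, 0, 0, 0, 0, 0, 0.002, 0, 0, 0, 0, 0, 0, 0.003, 0, 0, 0, 0, 0, 0, 0.004, 0, 0, 0, 0, 0, 0, 0.004, 0]'

```text
clock: 43.05
eef_pos: [0.3864, 0.1485, 0.1011]
tool_rot: [0.731, 0.682, 0.0, -0.002]
ft_force: [-19.3, 0.3, 34.4]
grip_width: 0.0095
grasp_force: 75.6
```

>>> hand_motion --increments '[0, 0, 0, 0, 0, 0.001, 0, 0, 0, 0, 0, 0, 0.002, 0, 0, 0, 0, 0, 0, 0.003, 0, 0, 0, 0, 0, 0, 0.003, 0]'

```text
clock: 43.55
eef_pos: [0.3865, 0.1485, 0.1007]
tool_rot: [0.731, 0.682, 0.001, -0.002]
ft_force: [-27.3, -2.2, 57.5]
grip_width: 0.0092
grasp_force: 78.2
```

Guard is on its stops. Ease off, release and retreat.

>>> hand_motion --increments '[0, 0, 0, 0, 0.002, -0.003, 0, 0, 0, 0, 0, 0.002, -0.006, 0, 0, 0, 0, 0, 0.002, -0.006, 0.03, 0, 0, 0, 0, 0.002, -0.006, 0.03, 0, 0, 0, 0, 0.002, -0.006, 0.03, 0, 0, 0, 0, 0.002, -0.05, 0.03, 0, 0, 0, 0, 0.002, -0.1, 0.03, 0, 0, 0, 0, 0.002, -0.16, 0.03, 0, 0, 0, 0, 0.002, -0.2, 0.03, 0, 0, 0, 0, 0.002, -0.2, 0.03]'

```text
clock: 44.8
eef_pos: [0.3942, 0.1478, 0.2988]
tool_rot: [0.732, 0.681, 0.005, 0.003]
ft_force: [-0.3, -0.3, -1.1]
grip_width: 0.0295
grasp_force: 0.0
```

```bash
python3 - <<'E'
from fit import *
from plan import M,my
for n in("side","scene"):
    s=bot.camera(n);cv2.imwrite(f"pics/{n}9.png",s[:,:,::-1]);c=bot.calibration(n)
    hsv=cv2.cvtColor(s,cv2.COLOR_RGB2HSV);m=(((hsv[...,0]<6)|(hsv[...,0]>174))&(hsv[...,1]>170)&(hsv[...,2]>90)).astype(np.uint8)
    k,l,st,ct=cv2.connectedComponentsWithStats(m);print(n,[(ct[i].round(1).tolist(),st[i].tolist()) for i in range(1,k) if st[i][4]>60])
    for t in(0,.05,.1):print(t,proj(c,[M[0]+.103-.205*np.cos(t),.1412+.0075,.115+.205*np.sin(t)]))
# scoop & mat
s=bot.camera("side");D=bot.calibration("side");hsv=cv2.cvtColor(s,cv2.COLOR_RGB2HSV)
m=((hsv[...,0]<14)&(hsv[...,0]>3)&(hsv[...,1]>150)&(hsv[...,2]>60));m[:90]=0;m[180:]=0;m[:,:320]=0;m[:,400:]=0
y,x=np.nonzero(m);print("tab px",x.min(),x.max(),y.min(),y.max());print(at(D,x[y<y.min()+3].mean(),y.min()+1,.103))
o=cv2.cvtColor(cv2.imread("pics/side0.png"),cv2.COLOR_BGR2HSV)
m=((o[...,0]<14)&(o[...,0]>3)&(o[...,1]>150)&(o[...,2]>60));m[:90]=0;m[180:]=0;m[:,:320]=0;m[:,400:]=0
y,x=np.nonzero(m);print("tab px before",x.min(),x.max(),y.min(),y.max())
E
```

```text
side [([218.7, 246.9], [213, 241, 12, 13, 125]), ([363.2, 284.2], [360, 263, 7, 39, 108]), ([306.4, 469.8], [293, 458, 24, 22, 236])]
0 [363.04997157 282.01559268]
0.05 [363.2170119  279.30722166]
0.1 [363.15063473 276.56239456]
scene [([239.3, 183.6], [234, 180, 12, 8, 67]), ([52.0, 338.2], [34, 335, 40, 8, 199])]
0 [280.08013903 277.33179987]
0.05 [279.95144549 273.27441112]
0.1 [279.70479582 269.04202669]Traceback (most recent call last):
  File "<stdin>", line 11, in <module>
    return umr_minimum(a, axis, None, out, keepdims, initial, where)
ValueError: zero-size array to reduction operation minimum which has no identity
```

```bash
python3 - <<'E'
import cv2,numpy as np
for f in("side0","side9"):
    im=cv2.imread(f"pics/{f}.png");b,g,r=[im[...,i].astype(int) for i in range(3)]
    print(f)
    for v in range(104,176,3):
        print(v,"".join("O" if r[v,u]>g[v,u]+35 and r[v,u]>b[v,u]+45 else "G" if g[v,u]>r[v,u]+40 else "w" if min(r[v,u],g[v,u],b[v,u])>140 and abs(r[v,u]-b[v,u])<15 else "s" if abs(r[v,u]-b[v,u])<12 else "." for u in range(322,400,2)))
E
```

```text
side0
104 ssssssssssssss.........................
107 sssssssss..............................
110 sssss..................................
113 ss.....................................
116 .......................................
119 .................OOOOO.................
122 .................OOOO..................
125 .................OOOO..................
128 .................OOOO..................
131 .................OOOO..................
134 .................OOOO..................
137 .....GGGGGGGGsss.O..O..................
140 .....GGGGGGGGGssssssssssGGGGGG.........
143 .....GGGGGGGGGssssssssssGGGGGG.........
146 ....sGGGGGGGGGsssswwwwwsGGGGss.........
149 ....sGGGGGGGGGswwwwwwwwssGGGGs.sssssssw
152 ....GGGGGGGGGGswwwwwwwwwsGGGGs.........
155 ....GGGGGGGGGGswwwwwwwwwsGGGGs.........
158 ....GGGGGGGGGGswwwwwwwwwsGGGG..........
161 ...sGGGGGGGGGGGssssssssssGGGG..........
164 ...sGGGGGGGGGGGGGGGGGGGGGGGGG..........
167 ..............ssssssGGGGGGGGG..........
170 .......................................
173 .......................................
side9
104 ssssssssssssssssss...s.sssss
[... 323 characters left out ...]
 ...............O.sssssssssssssssss..sss
131 ...............OO.sssssssssss.sssss.ss.
134 ...............O.sssssssss..sssss...s..
137 .....GGGGGGGssssssssssssssss.s.ssssss..
140 .....GGGGGGGsssssssssssssssssssssssss..
143 .....GGGGGGGsswssssssssssssssssssssss..
146 ....sGGGGGGGswwwsssssssssssssssssssss..
149 ....GGGGGGGGswwwssssssssssssssssssssssw
152 ....GGGGGGGGswwwsssssssssssssssssssss..
155 ....GGGGGGGGswwwssssssssssssssssssss...
158 ....GGGGGGGGGssssssssssssssssssssss....
161 ...sGGGGGGGGGGGssssssssssssssssssss....
164 ...sGGGGGGGGGGGsssssssssssssssssssss...
167 ..............ssssssssssssssssssssss...
170 ...............sssssssssssssssssssss...
173 ..............sssssssssssssssssssss....
```

>>> hand_motion --increments '[0, 0, 0, 0.06, 0, -0.02, 0.03, 0, 0, 0, 0.12, 0, -0.02, 0.03, 0, 0, 0, 0.18, 0, -0.02, 0.03, 0, 0, 0, 0.22, 0, -0.02, 0.03, 0, 0, 0, 0.22, 0, -0.02, 0.03]' --lines "1,2"

```text
clock: 45.58
eef_pos: [0.4066, 0.3685, 0.3118]
```

```bash
python3 - <<'E'
import cv2,numpy as np
from h import *
im=bot.camera("side");r,g,b=[im[...,i].astype(int) for i in range(3)]
cv2.imwrite("pics/side10.png",im[:,:,::-1])
for v in range(104,176,3):
        print(v,"".join("O" if r[v,u]>g[v,u]+35 and r[v,u]>b[v,u]+45 else "G" if g[v,u]>r[v,u]+40 else "w" if min(r[v,u],g[v,u],b[v,u])>140 and abs(r[v,u]-b[v,u])<15 else "s" if abs(r[v,u]-b[v,u])<12 else "." for u in range(322,400,2)))
# lid through guard: dark tab location
g=cv2.cvtColor(im,cv2.COLOR_RGB2GRAY)[262:306:2,298:342:2];print(g.tolist())
D=bot.calibration("side");from plan import M;print(proj(D,[*M[:2],.104]),proj(D,[*M[:2],.08]))
E
```

```text
104 sssssssss......w.................ssssss
107 sssssss.............w...............sss
110 sssss.................................s
113 ss.....................................
116 ............s..........................
119 ...........s...........................
122 ..........s............................
125 .........s.............................
128 ....s...s..............................
131 ........s..............................
134 ...s...s...............................
137 ..ss...s...............................
140 ..sss.ss.............................s.
143 ..ssssss............................s..
146 ..sssssss.....w...................s....
149 ...ssssssss......................s..s.s
152 ....sssssssss.....w.............s..s.ss
155 ....Gsssssssssss..........s........ssss
158 ....GGGssssssssss........s.........ssss
161 ...sGGGGGssssssssss.....s....s..sssssss
164 ...sGGGssssssssssssss...s...ss..sssssss
167 ......sssssssssssssss..s...ss.sssssssss
170 .....sssssssssssssssssss..sss.sssssssss
173 .....ssssssssss..sssssss.ssssssssssss
[... 1708 characters left out ...]
 80, 168, 163], [199, 191, 198, 200, 200, 200, 201, 200, 200, 199, 201, 193, 125, 35, 31, 43, 57, 42, 27, 36, 118, 195], [200, 191, 199, 200, 200, 199, 199, 200, 200, 199, 200, 203, 176, 84, 31, 31, 31, 29, 34, 37, 78, 173], [197, 192, 200, 202, 200, 200, 202, 201, 200, 200, 199, 200, 201, 155, 50, 31, 31, 33, 34, 31, 35, 62], [201, 199, 200, 197, 198, 199, 200, 201, 199, 198, 199, 201, 203, 192, 124, 38, 33, 31, 35, 34, 31, 28], [229, 221, 216, 207, 213, 212, 204, 198, 197, 201, 199, 199, 197, 199, 179, 89, 30, 34, 34, 37, 33, 33], [182, 198, 226, 230, 230, 227, 227, 229, 229, 228, 222, 216, 208, 214, 213, 176, 75, 27, 32, 39, 32, 31]]
[317.15806934 280.0630705 ] [317.14186843 286.21467181]
```

>>> hand_motion --increments '[0, 0, 0, -0.06, 0, -0.06, 0.03, 0, 0, 0, -0.12, 0, -0.06, 0.03, 0, 0, 0, -0.18, 0, -0.06, 0.03, 0, 0, 0, -0.24, 0, -0.06, 0.03, 0, 0, 0, -0.3, 0, -0.06, 0.03, 0, 0, 0, -0.36, 0, -0.06, 0.03, 0, 0, 0, -0.42, 0, -0.06, 0.03, 0, 0, 0, -0.48, 0, -0.06, 0.03, 0, 0, 0, -0.54, 0, -0.06, 0.03, 0, 0, 0, -0.6, 0, -0.06, 0.03]' --lines "1,2"

```text
clock: 46.88
eef_pos: [0.3616, -0.2342, 0.3747]
```

>>> hand_motion --increments '[0, 0, 0, -0.06, 0.03, 0, 0.03, 0, 0, 0, -0.12, 0.03, 0, 0.03, 0, 0, 0, -0.18, 0.03, 0, 0.03, 0, 0, 0, -0.2, 0.03, 0, 0.03, 0, 0, 0, -0.2, 0.03, 0, 0.03, 0, 0, 0, -0.2, 0.03, 0, 0.03, 0, 0, 0, -0.2, 0.03, 0, 0.03]' --lines "1,2"

```text
clock: 47.75
eef_pos: [0.3793, -0.4324, 0.3758]
```

```bash
python3 - <<'E'
from plan import *
w=bot.calibration("wrist");s=bot.camera("wrist");cv2.imwrite("pics/w12.png",s[:,:,::-1])
r,g,b=[s[...,i].astype(int) for i in range(3)]
G=((g>r+40)&(g>b+30)).astype(np.uint8)
n,l,st,ct=cv2.connectedComponentsWithStats(G);i=1+np.argmax(st[1:,4]);h=cv2.convexHull(np.argwhere(l==i)[:,::-1].astype(np.float32))
print("mat",cv2.minAreaRect(np.array([at(w,*p,.003)[:2]*1000 for p in h[:,0]],np.float32)))
o=bot.get_obs()["eef_pos"]
mk=np.zeros(r.shape,np.uint8);cv2.fillPoly(mk,[h.astype(int)],1)
# pan: grey/white pixels inside mat
P=((mk>0)&(abs(r-b)<25)&(abs(r-g)<25)&(np.minimum(r,b)>150)).astype(np.uint8);n,l,st,ct=cv2.connectedComponentsWithStats(P);i=1+np.argmax(st[1:,4])
h=cv2.convexHull(np.argwhere(l==i)[:,::-1].astype(np.float32));print("pan",st[i],cv2.minAreaRect(np.array([at(w,*p,.006)[:2]*1000 for p in h[:,0]],np.float32)))
O=((r>g+60)&(r>b+80)&(mk>0)).astype(np.uint8);n,l,st,ct=cv2.connectedComponentsWithStats(O);print("orange",[(st[i].tolist(),at(w,*ct[i],.103).round(3)) for i in range(1,n) if st[i][4]>20])
d=bot.camera("side");cv2.imwrite("pics/side11.png",d[:,:,::-1])
q=cv2.cvtColor(d,cv2.COLOR_RGB2GRAY)[270:302:2,298:342:2]
for row in q:print("".join("#" if x<80 else "+" if x<150 else "-" if x<190 else "." for x in row))
E
```

```text
mat ((407.5837707519531, -403.18829345703125), (129.4442596435547, 149.98504638671875), 86.8769760131836)
pan [ 309  138   44   50 1816] ((405.7095031738281, -405.62078857421875), (55.06795120239258, 64.45523834228516), 0.7541518211364746)
orange [([325, 193, 22, 7, 112], array([ 0.404, -0.434,  0.103])), ([340, 205, 10, 5, 42], array([ 0.415, -0.447,  0.103]))]
......................
......................
......................
..--..................
...-.--------.........
..--.-----------..--..
..-..-----------..-...
..-..-----------..-...
..-..-----------..-...
..-.------------..-...
..-....---------..-...
.-................-...
.-...............--...
.-...............-....
.-...............-....
.................-....
```

```bash
python3 -c "
from workcell import bot
print(bot.job_done())"
```

```text
the job is handed in; nothing more can be done
None
```

I handed the job in at about 48 s on the robot's clock; I haven't seen the judge's verdict. By my measurements all six balls are in the cell, the lid is flush, the guard is down on its stops, and the scoop stands upright near the middle of its mat. I didn't re-measure the timer and rolls at the end, but the arm never worked close to them.

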